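# Put the kidney dishes away, nested, in the instrument case

## Task

Put the two light-blue kidney dishes that lie on the bench away in the navy instrument case: swing its clear lid right up, nest both dishes into the one already in the case, each turned the same way as the dish below so that it sits fully home, rim on rim, and shut the lid fully again. Set the dishes down rather than dropping them, and leave everything else on the bench where it stands.

Things in the scene. Friction and masses are not known exactly. Their poses are not given: they have to be found in the camera images.
- dish_in_case: Kidney dish already in the case, the bottom of the nest; loose. All three dishes are alike: light-blue rigid plastic, 156 x 75 x 30 mm, about 90 g. Origin: on the underside, midway across the waist at the middle of its length; x along the length, y across the waist towards the hollow (concave) side, to which both ends curve; z up. Walls 2 mm, sloping in 20 degrees to a floor 34 mm wide.
- dish_a: Loose dish on the bench, upright, any yaw; shape and axes as dish_in_case. At the waist the rim's outer faces are flat and parallel, 27 mm long, 61 mm apart (y = -29 to +32 mm): grip there, across y. The rim is a vertical band 4 mm wide, 8 mm high, z = 22 to 30 mm.
- dish_b: Loose dish like dish_a, on the bench at any yaw. A dish turned the same way as the one below nests with its origin 8 mm above that one's, rim on rim, 0.8 mm play; turned otherwise it stays cocked or high. Fingers reaching more than 8 mm below its rim's top can land on the lower rim. Either loose dish may go in first.
- case: Navy instrument case fixed to the bench, 180 mm (its x) by 144 mm (its y), walls 46 mm high and 4 mm thick, floor 4 mm; inside 172 x 136 mm. Origin: centre of its underside on the bench; -x is its front, the hinge runs along the top of its back wall (+x). The dish in it lies lengthwise along the case's x. Shut, there are 56 mm from floor to lid.
- case_lid (a joint): Lid angle in rad: 0 shut, grows as the front edge rises, stop at 1.75 (past upright). The stiff hinge holds the lid at any angle; about 4 N at the handle moves it. Clear lid with navy edge, 180 x 144 mm, 18 mm deep over skirt and top, 0.25 kg; shut, its top is 64 mm over the bench.
- lid_handle (a point): Middle of the round grip bar of the bail handle on the lid: navy, 10 mm thick, 90 mm long (along the case's y), centre line 38 mm above the lid's top, 10 mm behind its front edge, 102 mm over the bench when shut. It can turn in the jaws as the lid swings. With the lid up it is on the far side. From the hinge line, lid shut, it is 170 mm to the front and 56 mm up.
- lid_hinge (a point): Middle of the hinge line, along the case's y on top of its back wall, 46 mm over the bench, 90 mm behind the case's centre.
- beaker: Bystander: clear glass beaker, 74 mm across, 90 mm high. Origin: centre of its underside.
- tip_box: Bystander: navy pipette-tip box with a light-blue rack, 126 x 88 x 64 mm. Origin: centre of its underside.
- blue_cap_bottle: Bystander: glass bottle with a blue cap, 70 mm across, 150 mm high. Origin: centre of its underside.
- petri_dish: Bystander: shut clear Petri dish, 94 mm across, 15 mm high. Origin: centre of its underside.
- forceps: Bystander: steel forceps lying flat, 125 mm long, 10 mm high. Origin: under its middle.
Mind the look-alikes: they are no part of the job. Leave any orange look-alike of the dish_a alone.

How it is judged:
On the way, in this order (a step that is already met when the one before it is completed fails the run):
1. the lid is raised well open (value of joint case_lid above 1.1 rad), for 0.2 s.
2. both dishes are nested, the right way round and fully home, into the dish in the case (((z of dish_a in the frame of dish_in_case between 0.0052 and 0.0108 m and horizontal distance between each of dish_a, dish_b and dish_in_case below 0.005 m and angle between the x axis of each of dish_a, dish_b and the x axis of dish_in_case, either way round below 0.09 rad and angle between each of dish_a, dish_b's own z axis and vertical below 0.1 rad and z of dish_b in the frame of dish_in_case between 0.0132 and 0.0188 m) or (z of dish_b in the frame of dish_in_case between 0.0052 and 0.0108 m and horizontal distance between each of dish_b, dish_a and dish_in_case below 0.005 m and angle between the x axis of each of dish_b, dish_a and the x axis of dish_in_case, either way round below 0.09 rad and angle between each of dish_b, dish_a's own z axis and vertical below 0.1 rad and z of dish_a in the frame of dish_in_case between 0.0132 and 0.0188 m)) and z of dish_in_case in the frame of case below 0.007 m and horizontal distance between dish_in_case and case below 0.035 m and angle between dish_in_case's own z axis and vertical below 0.06 rad), for 0.2 s.
At the end, for the whole second after the job is handed in: Lid shut (under 0.06 rad); the case's own dish flat on its floor; the other two, in either order, nested in it: 8 and 16 mm above it (within 2.8 mm), within 5 mm of it sideways, same way round within 0.09 rad, level; all at rest (all of step 2 and value of joint case_lid below 0.06 rad and linear speed of each of dish_a, dish_b, dish_in_case below 0.03 m/s); the robot touches nothing.
It fails at once if something else on the bench is shifted more than 40 mm or tipped (distance of any of beaker, tip_box, blue_cap_bottle, petri_dish, forceps from where it was at the start of the episode above 0.04 m or angle between any of beaker, tip_box, blue_cap_bottle, petri_dish, forceps's own z axis and vertical above 0.4 rad).
It fails at once if a kidney dish is dropped or thrown (falls free, touching nothing, faster than 0.6 m/s) ((linear speed of dish_a above 0.6 m/s and contact force between dish_a and anything else below 0.02 N) or (linear speed of dish_b above 0.6 m/s and contact force between dish_b and anything else below 0.02 N) or (linear speed of dish_in_case above 0.6 m/s and contact force between dish_in_case and anything else below 0.02 N)).
It also fails if it takes over 72 s, if anything falls off the work surface, if the arm or the gripper's body presses on something with over 40 N, if the wrist force passes 120 N, or if a joint passes its speed limit or range.

## Robot

A 6-joint arm with a two-finger parallel gripper is mounted at the origin on the work surface. World frame = base frame: x ahead of the robot, y to its left, z up, the work surface at z = 0. Lengths are in m, angles in rad, forces in N, time in s.
With the tool pointing down it reaches from about 0.35 to 0.725 m from the base axis. Payload 4.3 kg.
Tool frame: the origin (TCP) lies on the centre line of the jaws, within the pads' length; the fingertips stand 22 mm ahead of it and the grasp point (between the pads) lies 3 mm ahead of it; y points along the fingers, z is the direction in which the jaws open and shut, and the axes are right-handed (so a half turn about y gives the same grasp; the last joint's range is limited). The gripper opens to 85 mm and grips with 20 to 120 N. Pads are 22 mm wide; open, the fingers measure 114 mm over their backs; the gripper's body (76 mm by 85 mm) begins 54 mm behind the grasp point. The pads swing forward as they close: fully open they stand 13 mm farther back than shut.
Start: joints at [1.227, 0.377, 0.081, 1.274, 0, 1.46], TCP at [0.133, 0.559, 0.253] pointing down, gripper open.
Joint ranges: [-2.72, 2.72], [-0.84, 1.66], [-1.02, 1.22], [-1.77, 2.12], [-1.37, 1.28], [-3.14, 3.14]. Speed limits (rad/s): [2.57, 2.57, 3.14, 3.14, 3.14, 3.14].

## Interface

Orientations are given as a unit quaternion [w, x, y, z].
In Python, from rig import r gives the robot as it stands.
- The arm moves only by the shell command python3 -m jog 'ROWS' [FORCE]. ROWS is JSON, a list of rows, each a list of 7 numbers: the shift along the tool's x, y, z in m, then the turn, a rotation vector about the tool's x, y, z in rad, then the opening, from 0 (shut) to 1 (fully open). In form: [[tx, ty, tz, ax, ay, az, hand], ...]. A call has 1 to 10 rows; each row is the pose to reach, as a shift and turn from the pose commanded when the call began, along the tool's axes at that moment; what a row does not reach only later rows make up. A row lasts 1/12 s, in which the tool goes at most 41.7 mm and 7.16 degrees, less where a joint would pass 70% of its speed; a pose out of reach is approached as far as the arm can. A call with a gripper value outside its range is refused whole. The fingers move at their own pace and stop on an object; FORCE is the grip in N (left out, the last holds). Time passes only in rows, so rows that repeat a pose let the fingers close. It gives the time, the measured TCP pose, the force and the opening at its end, in the units of the state.
- r.state(): the state, without advancing time (a new reading comes with each control period).
- r.get_image(name): name is "side" or "top"; returns a dict with "pixels" (480x640x3 uint8, red, green, blue), "mtx" (3x3 intrinsics, pixels), "eye" and "orientation" of the camera in the world. Camera axes: x right, y down, z forward; pixel columns grow to the right and rows downward; lengths in m; the calibration is good to about 2 mm. A picture is of the moment at which its call begins. There is no depth.
- r.finish_job(): hands the job in, once; it reports no verdict.
Trained networks look in the newest picture that a camera, given by its name, has taken for a name from the list of things; names that differ only in an ending like _2 or _b are one class to them, and where a whole thing is asked for, a point or a joint stands for the part that bears it (a point fixed in the world has none). Each returns a list of dicts, best first, with "conf" (0 to 1); they miss things now and then, are a little off and sometimes report something else, mostly with a low value. They report only what shows in the picture. A call takes as long as a camera call. They do not tell look-alikes from the thing itself.
- r.boxes_of(label, camera): "bbox" ([left, top, right, bottom] in pixels, round what is visible of it).
The state is a dict: "time": time; "joint_pos": joint angles; "joint_vel": joint speeds; "joint_torque": joint torques, N m; "ee_pos": TCP position; "orientation": TCP orientation; "contact_force": force on the tool from outside, world axes, zero at the start; "torque": the same for the moment, N m; "finger_gap": finger opening in m.
Only numpy, scipy, OpenCV 4.12 (cv2) and the standard library are available. Lean on these libraries where they do the work, as an engineer would, in place of code of your own. Each camera call takes 0.05 s, during which the arm holds its last target.

## Working session

There is one attempt and no reset: what is moved stays moved. The work goes in short steps, Python scripts to look and compute and a shell command to move; the robot and the scene stay as the last step left them, time stands still between calls to the robot, and variables do not carry over. Pictures are saved under pics/ and viewed, and the job is handed in when it is done.

```bash
ls; mkdir -p pics
python3 - <<'E'
from rig import r
import cv2,json
print(r.state())
for n in("side","top"):
    im=r.get_image(n); cv2.imwrite(f"pics/{n}0.png",im["pixels"][:,:,::-1])
    print(n,im["mtx"],im["eye"],im["orientation"])
    for l in ["dish_a","dish_in_case","case","case_lid","lid_handle","beaker","tip_box","blue_cap_bottle","petri_dish","forceps"]:
        print(l,[(round(b["conf"],2),[round(x) for x in b["bbox"]]) for b in r.boxes_of(l,n)])
E
```

```text
pics
{'time': 0.0, 'joint_pos': array([1.22669119e+00, 3.78068058e-01, 7.96521928e-02, 1.27442138e+00,
       3.00431269e-05, 1.46051190e+00]), 'joint_vel': array([-0.00045161, -0.00104981,  0.00061783,  0.00139387, -0.00020652,
       -0.00072572]), 'joint_torque': array([ 1.40861299e-03, -4.63603663e+01,  2.69874877e+01,  2.08237628e-02,
        1.01005276e-05,  1.06417897e-05]), 'ee_pos': array([0.13299575, 0.558783  , 0.25236818]), 'orientation': array([-0.7015789 ,  0.70298017, -0.08265277,  0.08230701]), 'contact_force': array([0.57924201, 0.50957121, 0.10806366]), 'torque': array([-0.03715725,  0.03331812,  0.00132679]), 'finger_gap': 0.08548225142634362}
side [[560.57371987   0.         312.97103299]
 [  0.         560.57371987 239.10482954]
 [  0.           0.           1.        ]] [ 0.42360761 -0.78645205  1.12658854] [-0.32971735  0.94244466 -0.05355888  0.01469628]
dish_a [(0.83, [246, 385, 314, 447]), (0.71, [256, 151, 307, 182]), (0.44, [284, 207, 368, 271])]
dish_in_case []
case [(0.84, [285, 211, 372, 283]), (0.21, [283, 209, 369, 268])]
case_lid [(0.75, [248, 389, 3
[... 388 characters left out ...]
314197   0.         314.57378641]
 [  0.         472.96314197 234.02010422]
 [  0.           0.           1.        ]] [0.25838546 0.06748306 1.07511507] [ 0.08183989 -0.69560862  0.70835067 -0.08757971]
dish_a [(0.98, [195, 334, 233, 411]), (0.76, [472, 256, 526, 316]), (0.56, [157, 232, 196, 295])]
dish_in_case []
case [(0.77, [271, 177, 352, 267])]
case_lid [(0.93, [271, 173, 351, 263])]
lid_handle [(0.61, [274, 178, 351, 263])]
beaker [(0.76, [429, 167, 472, 210])]
tip_box [(0.94, [109, 155, 168, 222]), (0.34, [392, 267, 440, 308])]
blue_cap_bottle [(0.64, [236, 112, 270, 159]), (0.58, [108, 156, 166, 222])]
petri_dish [(0.75, [392, 264, 440, 309])]
forceps [(0.59, [366, 129, 380, 177])]
```

View pics/side0.png

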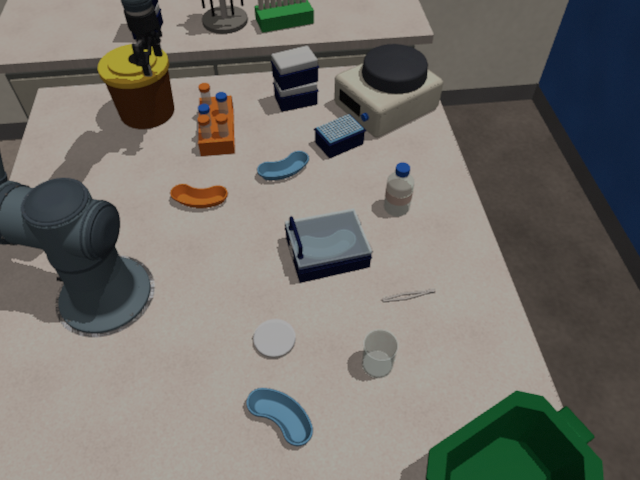

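View pics/top0.png

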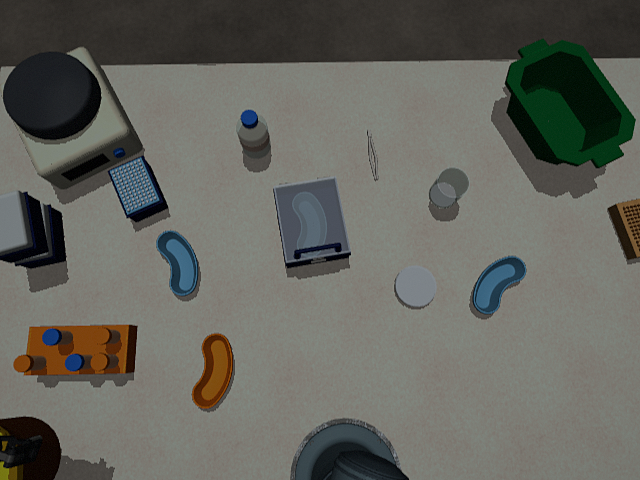

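Top view: light-blue dishes at (178,264) and (498,286). The orange one at (213,371) is the look-alike, and the case dish shows through the lid at (308,222). I'll enlarge these to confirm.

```bash
cat > h.py <<'E'
import numpy as np,cv2
from scipy.spatial.transform import Rotation as R
from scipy.optimize import minimize,least_squares
def q2R(q): return R.from_quat(np.roll(np.asarray(q,float),-1)).as_matrix()
def proj(im,P):
    Pc=(np.atleast_2d(P)-im["eye"])@q2R(im["orientation"]); u=Pc@im["mtx"].T; return u[:,:2]/u[:,2:]
def unproj(im,uv,z):
    d=q2R(im["orientation"])@np.linalg.solve(im["mtx"],[uv[0],uv[1],1.]); e=np.asarray(im["eye"],float)
    return e+d*(z-e[2])/d[2]
def kidney(w):
    a=.5734;Rr=.0876;c=np.array([0,.0015+Rr]);t=np.linspace(-a,a,15)
    o=np.c_[np.sin(t),-np.cos(t)]
    out=c+o*(Rr+w); inn=c+o[::-1]*(Rr-w)
    def cap(ang,s):
        ce=c+Rr*np.array([np.sin(ang),-np.cos(ang)]); th=np.linspace(0,np.pi,12)[1:-1]
        rad=np.array([np.sin(ang),-np.cos(ang)]);tan=np.array([np.cos(ang),np.sin(ang)])*s
        p=ce+w*(np.cos(th)[:,None]*rad+np.sin(th)[:,None]*tan)
        return p
    e1=cap(a,1); e2=cap(-a,-1)[::-1]
    return np.r_[out,e1,inn,e2]
def dishmask(im,x,y,yaw,z0,S=4,shape=(480,640)):
    m=np.zeros((shape[0]*S,shape[1]*S),np.uint8);c,s=np.cos(yaw),np.sin(yaw)
    for w,z in((.0305,.030),(.0305,.022),(.0245,.015),(.0195,.002)):
        k=kidney(w)@np.array([[c,s],[-s,c]])+[x,y]
        p=proj(im,np.c_[k,np.full(len(k),z0+z)])
        cv2.fillPoly(m,[np.round((p+.5)*S).astype(np.int32)],1)
    return m
def blue(px):
    h=cv2.cvtColor(px,cv2.COLOR_RGB2HSV); 
    return ((h[...,0]>92)&(h[...,0]<118)&(h[...,1]>90)&(h[...,2]>60)).astype(np.uint8)
def fitdish(views,x0,z0=0.,yaws=None):
    # views: list of (im, mask480x640)
    S=4
    Ms=[cv2.resize(m*255,None,fx=S,fy=S,interpolation=cv2.INTER_LINEAR)>127 for _,m in views]
    def cost(v):
        t=0
        for (im,_),M in zip(views,Ms):
            d=dishmask(im,*v,z0)>0; t+=1-(d&M).sum()/max(1,(d|M).sum())
        return t/len(views)
    best=None
    for yw in (np.arange(-3.14,3.14,.5) if yaws is None else yaws):
        o=minimize(cost,[*x0,yw],method="Nelder-Mead",options=dict(initial_simplex=np.array([[*x0,yw],[x0[0]+.008,x0[1],yw],[x0[0],x0[1]+.008,yw],[*x0,yw+.25]]),maxiter=120,xatol=1e-4,fatol=1e-4))
        if best is None or o.fun<best.fun: best=o
    return best.x,best.fun
def boxmask(px,bb,pad=4):
    m=blue(px);k=np.zeros_like(m);k[max(0,bb[1]-pad):bb[3]+pad,max(0,bb[0]-pad):bb[2]+pad]=1;m=m*k
    n,l,st,_=cv2.connectedComponentsWithStats(m); return (l==1+np.argmax(st[1:,4])).astype(np.uint8)
E
python3 - <<'E'
from h import *; from rig import r
T=r.get_image("top");Sd=r.get_image("side")
for nm,bt,bs in(("L",[157,232,196,295],[256,151,307,182]),("R",[472,256,526,316],[246,385,314,447])):
    mt=boxmask(T["pixels"],bt);ms=boxmask(Sd["pixels"],bs)
    x0=unproj(T,((bt[0]+bt[2])/2,(bt[1]+bt[3])/2),.015)[:2]
    b,f=fitdish([(T,mt),(Sd,ms)],x0);print(nm,mt.sum(),ms.sum(),b,f)
    for n,v in(("t",[(T,mt)]),("s",[(Sd,ms)])): print(n,fitdish(v,b[:2],yaws=[b[2]]))
crop=lambda p,y,x,h,w,S:cv2.resize(p[y:y+h,x:x+w],None,fx=S,fy=S,interpolation=cv2.INTER_CUBIC)[:,:,::-1]
cv2.imwrite("pics/c1.png",crop(T["pixels"],165,260,110,110,5));cv2.imwrite("pics/c2.png",crop(Sd["pixels"],190,270,110,120,5))
a=crop(T["pixels"],225,140,190,110,3);b=crop(T["pixels"],225,440,190,110,3);cv2.imwrite("pics/c3.png",np.hstack([a,b]))
E
```

```text
L 1568 829 [0.46161544 0.35450692 0.35485083] 0.15819146521393712
t (array([0.46108442, 0.35499708, 0.35413584]), np.float64(0.1409814821130171))
s (array([0.46533285, 0.35338605, 0.42583771]), np.float64(0.16815214662314837))
R 1570 2081 [ 0.40441448 -0.34303676  2.37645797] 0.12593167170529107
t (array([ 0.4040958 , -0.34231554,  2.38928026]), np.float64(0.16415677670290219))
s (array([ 0.40441293, -0.34302383,  2.37669267]), np.float64(0.08663060490403363))
```

View pics/c1.png

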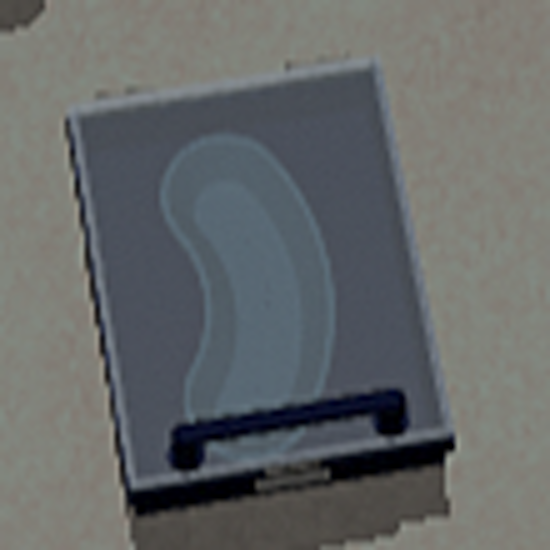

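View pics/c2.png

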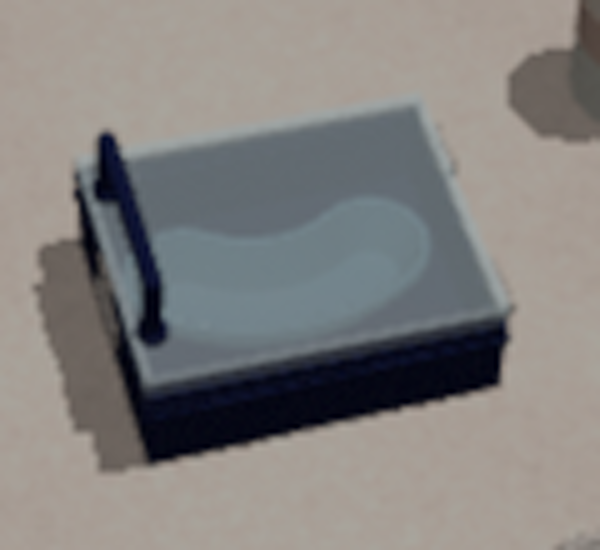

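View pics/c3.png

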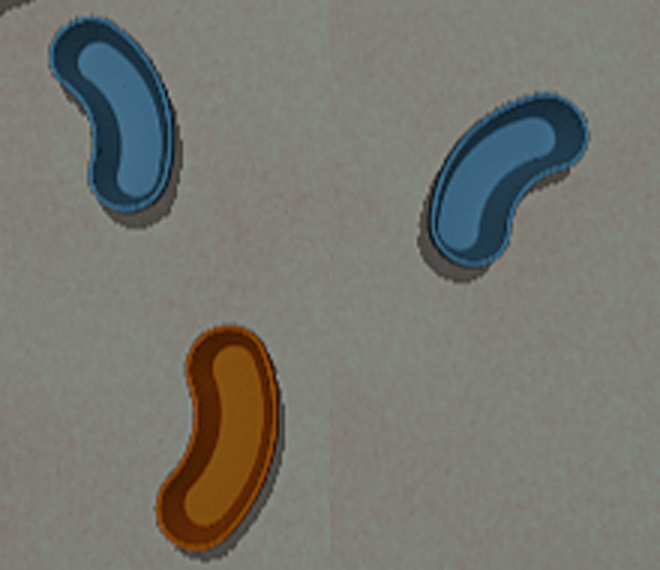

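```bash
sed -i 's/(h\[...,1\]>90)&(h\[...,2\]>60)/(h[...,1]>80)\&(h[...,2]>25)/' h.py
python3 - <<'E'
from h import *; from rig import r
T=r.get_image("top");Sd=r.get_image("side")
for nm,bt,bs in(("L",[157,232,196,295],[256,151,307,182]),("R",[472,256,526,316],[246,385,314,447])):
    mt=boxmask(T["pixels"],bt);ms=boxmask(Sd["pixels"],bs)
    x0=unproj(T,((bt[0]+bt[2])/2,(bt[1]+bt[3])/2),.015)[:2]
    b,f=fitdish([(T,mt),(Sd,ms)],x0);print(nm,mt.sum(),ms.sum(),b,f)
    for n,v in(("t",[(T,mt)]),("s",[(Sd,ms)])): print(n,fitdish(v,b[:2],yaws=[b[2]]))
    print("waist flat inner y", )
C=np.array([[90,72],[90,-72],[-90,-72],[-90,72]])/1e3
tp=np.array([[68,112],[380,60],[453,440],[130,490]])/5+[260,165]
sp=np.array([[415,100],[507,312],[150,385],[78,165]])/5+[270,190]
def W(v):
    c,s=np.cos(v[2]),np.sin(v[2]);k=C@np.array([[c,s],[-s,c]])+v[:2];return np.c_[k,np.full(4,.064)]
for use in((1,0),(0,1),(1,1)):
    f=lambda v:np.r_[(proj(T,W(v))-tp).ravel()*use[0],(proj(Sd,W(v))-sp).ravel()*use[1]]
    o=least_squares(f,[.52,.08,.16]);print("case",o.x.round(4),np.abs(o.fun).max())
v=o.x;ux=np.array([np.cos(v[2]),np.sin(v[2])]);hinge=v[:2]+.09*ux;hd=hinge-.170*ux
print("hinge",hinge,"handle",hd)
for n,im,px in(("t",T,[(183,435),(397,400)]),("s",Sd,[(107,145),(152,285)])):
    off=[260,165] if n=="t" else [270,190]
    print(n,[unproj(im,np.array(p)/5+off,.102).round(4) for p in px], proj(im,[*hd,.102]))
from rig import r
print(q2R(r.state()["orientation"]).round(3))
E
```

```text
L 1752 864 [0.46158086 0.35436846 0.35776821] 0.0936153789620831
t (array([0.46118162, 0.35443412, 0.36113482]), np.float64(0.04604277346410568))
s (array([0.46425074, 0.35314108, 0.41008214]), np.float64(0.13221531310847312))
waist flat inner y
R 1783 2106 [ 0.40475676 -0.34294414 -3.91435799] 0.06689707505876658
t (array([ 0.4040195 , -0.34104094, -3.89642576]), np.float64(0.051861702127659615))
s (array([ 0.40481477, -0.34340331, -3.91129939]), np.float64(0.0758191098183415))
waist flat inner y
case [0.5397 0.063  0.1507] 1.1076312991077089
case [0.5452 0.0575 0.1478] 1.4701479722516808
case [0.5424 0.061  0.1495] 2.4938284682988296
hinge [0.6313918  0.07442601] handle [0.46328843 0.04910291]
t [array([0.4584, 0.0957, 0.102 ]), array([0.4719, 0.0054, 0.102 ])] [[318.74674473 249.35727031]]
s [array([0.4614, 0.0931, 0.102 ]), array([0.4747, 0.0058, 0.102 ])] [[293.79898761 233.02538458]]
[[ 0.973  0.     0.232]
 [-0.232  0.     0.973]
 [ 0.    -1.     0.   ]]
```

Identified: the blue dishes L at top (178,264) and R at top (498,286). The orange one is excluded. The case dish's hollow faces left in the picture (+y), with yaw about 0.15. Next I'll raise the lid.

```bash
cat >> h.py <<'E'
def goto(st,pos,zang=None):
    M=q2R(st["orientation"]); d=M.T@(np.asarray(pos)-st["ee_pos"])
    if zang is None: zang=np.arctan2(M[1,2],M[0,2])
    y=np.array([0,0,-1.]);z=np.array([np.cos(zang),np.sin(zang),0]);N=np.c_[np.cross(y,z),y,z]
    rv=R.from_matrix(M.T@N).as_rotvec()
    print("shift",d.round(4),"rot",rv.round(3))
E
python3 - <<'E'
from h import *; from rig import r
goto(r.state(),[.466,.0495,.165],.1495)
E
```

```text
shift [ 0.4418  0.0883 -0.4189] rot [-0.     1.187 -0.   ]
```

```bash
python3 -m jog '[[0.442,0.02,-0.419,0,1.187,0,1],[0.442,0.02,-0.419,0,1.187,0,1],[0.442,0.02,-0.419,0,1.187,0,1],[0.442,0.02,-0.419,0,1.187,0,1],[0.442,0.02,-0.419,0,1.187,0,1],[0.442,0.02,-0.419,0,1.187,0,1],[0.442,0.02,-0.419,0,1.187,0,1],[0.442,0.02,-0.419,0,1.187,0,1],[0.442,0.02,-0.419,0,1.187,0,1],[0.442,0.02,-0.419,0,1.187,0,1]]'
python3 - <<'E'
from h import *; from rig import r
s=r.state();print(s["joint_pos"].round(3));goto(s,[.466,.0495,.165],.1495)
E
```

```text
time: 2.13
ee_pos: [0.3616, 0.2089, 0.2399]
orientation: [0.535, -0.535, 0.462, -0.463]
contact_force: [0.1, 0.2, 0.8]
finger_gap: 0.0854
[ 0.372  0.065 -0.355  1.15   0.     1.797]
shift [0.1728 0.0749 0.0802] rot [-0.001 -0.004 -0.   ]
```

```bash
python3 -m jog '[[0.03,0.012,0.014,0,0,0,1],[0.07,0.03,0.032,0,0,0,1],[0.11,0.045,0.05,0,0,0,1],[0.15,0.065,0.07,0,0,0,1],[0.173,0.075,0.08,0,0,0,1],[0.173,0.1,0.08,0,0,0,1],[0.173,0.125,0.08,0,0,0,1],[0.173,0.135,0.08,0,0,0,1],[0.173,0.135,0.08,0,0,0,1]]'
python3 - <<'E'
from h import *; from rig import r
s=r.state();goto(s,[.466,.0495,.105],.1495)
im=r.get_image("side");cv2.imwrite("pics/s1.png",cv2.resize(im["pixels"][150:330,220:460],None,fx=3,fy=3)[:,:,::-1])
im=r.get_image("top");cv2.imwrite("pics/t1.png",cv2.resize(im["pixels"][130:310,220:460],None,fx=3,fy=3)[:,:,::-1])
E
```

```text
time: 2.88
ee_pos: [0.4635, 0.0512, 0.102]
orientation: [-0.535, 0.537, -0.463, 0.46]
contact_force: [0.0, -0.8, 0.2]
finger_gap: 0.0854
shift [ 0.002  -0.003   0.0022] rot [ 0.005 -0.    -0.001]
```

View pics/s1.png

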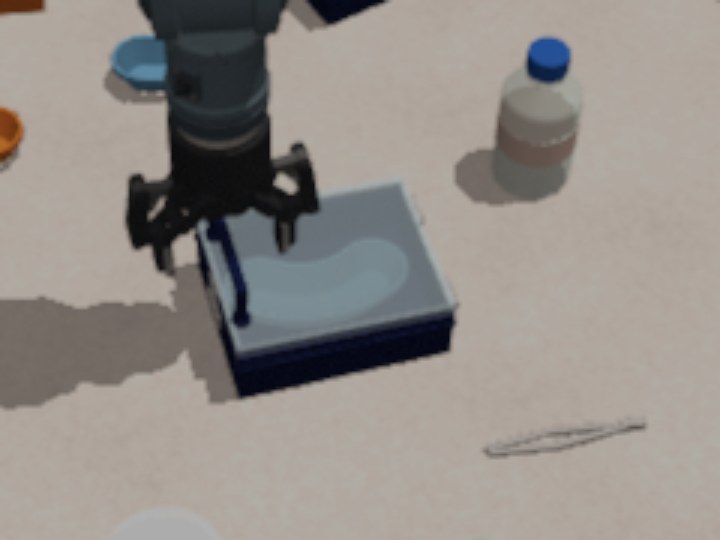

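```bash
python3 -m jog '[[0.002,-0.003,0.002,0,0,0,0],[0.002,-0.003,0.002,0,0,0,0],[0.002,-0.003,0.002,0,0,0,0],[0.002,-0.003,0.002,0,0,0,0],[0.002,-0.003,0.002,0,0,0,0],[0.002,-0.003,0.002,0,0,0,0],[0.002,-0.003,0.002,0,0,0,0],[0.002,-0.003,0.002,0,0,0,0]]' 40
python3 - <<'E'
from h import *; from rig import r
im=r.get_image("side");cv2.imwrite("pics/s2.png",cv2.resize(im["pixels"][150:330,220:460],None,fx=3,fy=3)[:,:,::-1])
s=r.state()
M=q2R(s["orientation"]);p=s["ee_pos"]+.003*M[:,1]
h=np.array([.6314+.0014,.0744]);
ux=np.array([np.cos(.1495),np.sin(.1495)])
# hinge rel to measured handle
hn=p[:2]+.170*ux; print("grasp",p,"hinge",hn)
for th in np.arange(.1,1.61,.1):
    a=np.arctan2(.056,-.170)-th; rr=np.hypot(.17,.056)
    w=np.r_[hn+rr*np.cos(a)*ux,.046+rr*np.sin(a)]
    print(round(th,2),(M.T@(w-p)).round(3),w.round(3))
E
```

```text
time: 3.65
ee_pos: [0.4657, 0.0496, 0.107]
orientation: [-0.535, 0.537, -0.462, 0.46]
contact_force: [-4.8, -1.7, 1.7]
finger_gap: 0.0086
grasp [0.4657     0.04961881 0.10398923] hinge [0.63380377 0.07493924]
0.1 [ 0.    -0.015  0.006] [0.472 0.051 0.119]
0.2 [ 0.    -0.031  0.014] [0.48  0.052 0.135]
0.3 [ 0.    -0.046  0.024] [0.49  0.053 0.15 ]
0.4 [ 0.    -0.06   0.035] [0.501 0.055 0.164]
0.5 [ 0.    -0.073  0.047] [0.513 0.057 0.177]
0.6 [ 0.    -0.084  0.061] [0.526 0.059 0.188]
0.7 [ 0.    -0.095  0.076] [0.541 0.061 0.198]
0.8 [ 0.    -0.103  0.091] [0.556 0.063 0.207]
0.9 [ 0.    -0.11   0.108] [0.573 0.066 0.214]
1.0 [ 0.    -0.116  0.125] [0.59  0.068 0.219]
1.1 [ 0.    -0.12   0.142] [0.607 0.071 0.223]
1.2 [ 0.    -0.121  0.16 ] [0.625 0.074 0.225]
1.3 [ 0.    -0.122  0.178] [0.642 0.076 0.225]
1.4 [ 0.    -0.12   0.196] [0.66  0.079 0.223]
1.5 [ 0.    -0.116  0.213] [0.677 0.081 0.22 ]
1.6 [ 0.    -0.111  0.23 ] [0.694 0.084 0.214]
```

View pics/s2.png

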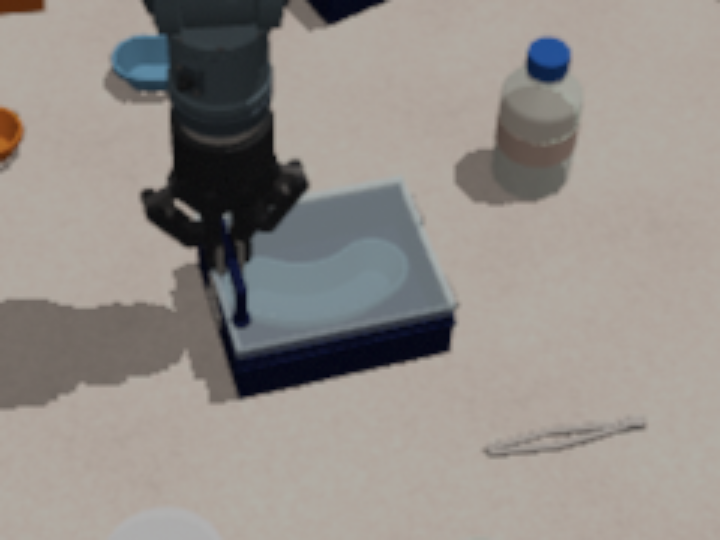

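```bash
python3 -m jog '[[0,-0.008,0.003,0,0,0,0],[0,-0.023,0.010,0,0,0,0],[0,-0.038,0.018,0,0,0,0],[0,-0.053,0.029,0,0,0,0],[0,-0.066,0.041,0,0,0,0],[0,-0.073,0.047,0,0,0,0]]'
python3 - <<'E'
from h import *; from rig import r
s=r.state();print(s["torque"])
im=r.get_image("side");cv2.imwrite("pics/s3.png",cv2.resize(im["pixels"][150:330,220:460],None,fx=3,fy=3)[:,:,::-1])
E
```

```text
time: 4.2
ee_pos: [0.5136, 0.0569, 0.1817]
orientation: [-0.535, 0.537, -0.462, 0.46]
contact_force: [-2.7, -0.3, -3.8]
finger_gap: 0.0082
[-0.22650275  0.61320176  0.03368433]
```

View pics/s3.png

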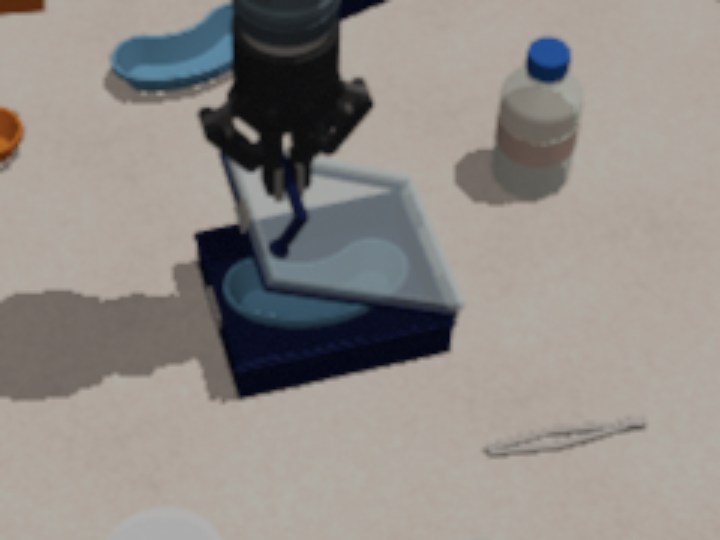

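```bash
python3 -m jog '[[0,-0.011,0.014,0,0,0,0],[0,-0.022,0.029,0,0,0,0],[0,-0.030,0.044,0,0,0,0],[0,-0.037,0.061,0,0,0,0],[0,-0.043,0.078,0,0,0,0],[0,-0.047,0.095,0,0,0,0],[0,-0.048,0.113,0,0,0,0],[0,-0.049,0.131,0,0,0,0],[0,-0.047,0.149,0,0,0,0],[0,-0.043,0.166,0,0,0,0]]'
python3 -m jog '[[0,0,0.000,0,0,0,0],[0,0,0.000,0,0,0,0]]'
python3 - <<'E'
from h import *; from rig import r
s=r.state();print(s["joint_pos"].round(3))
im=r.get_image("side");cv2.imwrite("pics/s4.png",cv2.resize(im["pixels"][100:330,220:460],None,fx=2.5,fy=2.5)[:,:,::-1])
E
```

```text
time: 5.08
ee_pos: [0.6794, 0.0823, 0.2248]
orientation: [0.537, -0.536, 0.461, -0.461]
contact_force: [-2.9, 0.5, 1.9]
finger_gap: 0.0081
time: 5.25
ee_pos: [0.681, 0.0825, 0.2243]
orientation: [0.538, -0.535, 0.46, -0.462]
contact_force: [4.0, 2.3, 2.1]
finger_gap: 0.0085
[2.800e-02 6.240e-01 4.050e-01 1.347e+00 1.000e-03 1.448e+00]
```

View pics/s4.png

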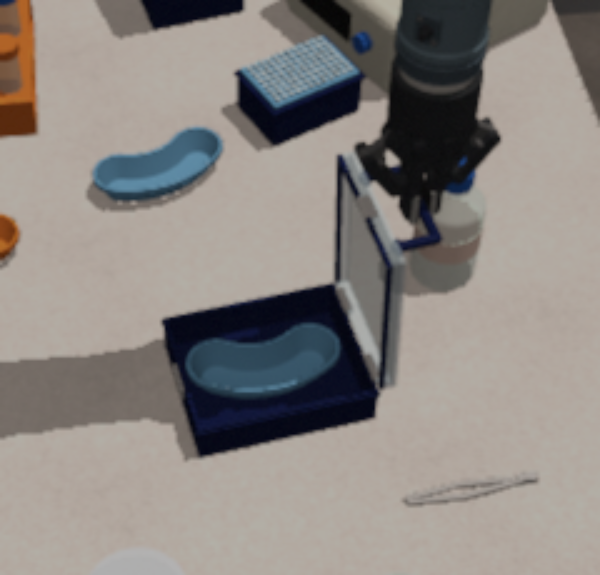

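```bash
python3 -m jog '[[0,0,0,0,0,0,0.35],[0,0,0,0,0,0,0.35],[0,0,0,0,0,0,0.35],[0,-0.02,0,0,0,0,0.35],[0,-0.05,0,0,0,0,0.35],[0,-0.06,-0.03,0,0,0,0.35],[0,-0.06,-0.06,0,0,0,0.35]]'
python3 - <<'E'
from h import *; from rig import r
Sd=r.get_image("side");T=r.get_image("top")
cv2.imwrite("pics/s5.png",cv2.resize(Sd["pixels"][100:330,220:460],None,fx=2.5,fy=2.5)[:,:,::-1])
cv2.imwrite("pics/t5.png",cv2.resize(T["pixels"][130:330,220:420],None,fx=3,fy=3)[:,:,::-1])
s=r.state();goto(s,[.4616,.3544,.20],1.928)
E
```

```text
time: 5.88
ee_pos: [0.6219, 0.0724, 0.2866]
orientation: [0.538, -0.534, 0.459, -0.463]
contact_force: [0.1, 0.3, 1.0]
finger_gap: 0.03
shift [-0.3015  0.0837 -0.1071] rot [ 0.005 -1.778 -0.008]
```

View pics/s5.png

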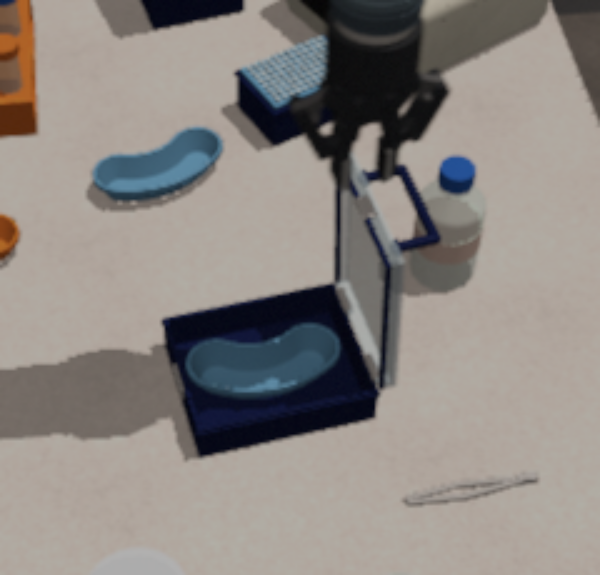

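View pics/t5.png

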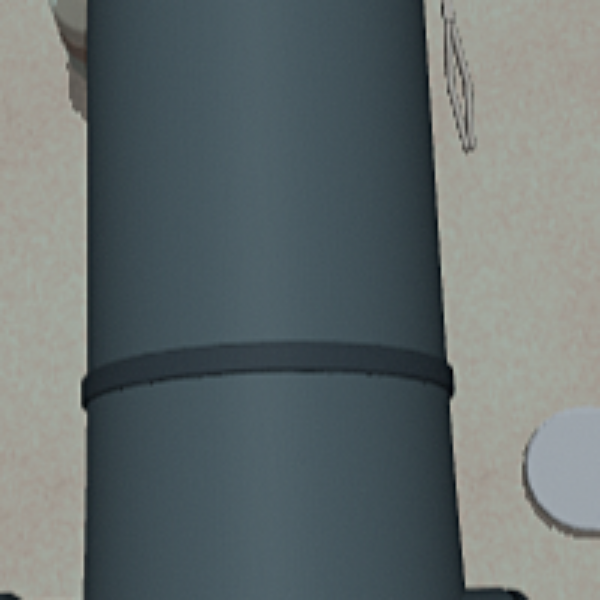

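```bash
python3 -m jog '[[-0.302,0.084,-0.107,0,-1.778,0,0.85],[-0.302,0.084,-0.107,0,-1.778,0,0.85],[-0.302,0.084,-0.107,0,-1.778,0,0.85],[-0.302,0.084,-0.107,0,-1.778,0,0.85],[-0.302,0.084,-0.107,0,-1.778,0,0.85],[-0.302,0.084,-0.107,0,-1.778,0,0.85],[-0.302,0.084,-0.107,0,-1.778,0,0.85],[-0.302,0.084,-0.107,0,-1.778,0,0.85],[-0.302,0.084,-0.107,0,-1.778,0,0.85],[-0.302,0.084,-0.107,0,-1.778,0,0.85]]'
python3 - <<'E'
from h import *; from rig import r
T=r.get_image("top");Sd=r.get_image("side")
bt=[157,232,196,295]
bs=[256,151,307,182]
crop=lambda p,y,x,h,w,S:cv2.resize(p[y:y+h,x:x+w],None,fx=S,fy=S,interpolation=cv2.INTER_CUBIC)[:,:,::-1]
cv2.imwrite("pics/t6.png",crop(T["pixels"],160,230,130,150,5))
cv2.imwrite("pics/s6.png",crop(Sd["pixels"],180,260,130,150,5))
s=r.state();
y=.3575; p=np.array([.4616-.0015*np.sin(y),.3544+.0015*np.cos(y),.10])
goto(s,p,y+np.pi/2)
E
```

```text
time: 6.82
ee_pos: [0.4659, 0.3569, 0.1985]
orientation: [-0.704, 0.705, -0.057, 0.056]
contact_force: [0.2, -0.4, 0.1]
finger_gap: 0.0726
shift [-0.0063  0.0992 -0.0008] rot [ 0.001 -0.527 -0.001]
```

View pics/t6.png

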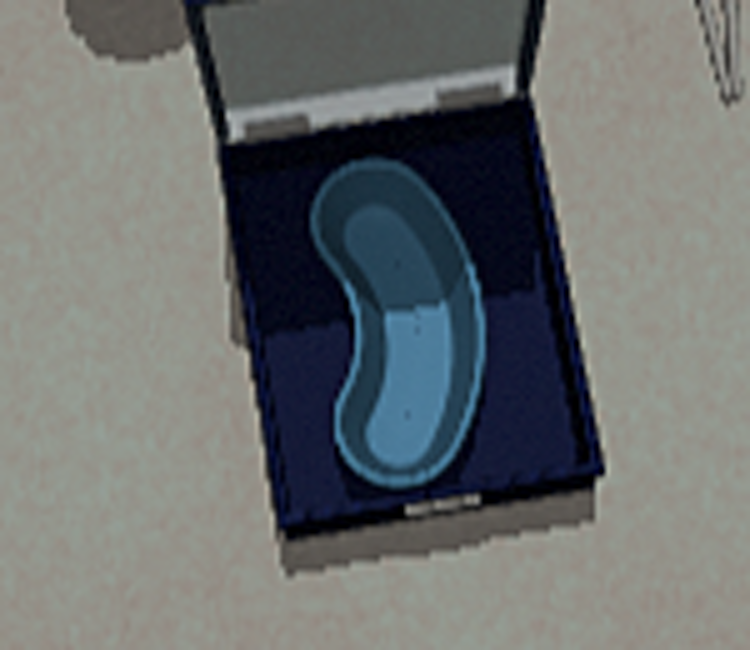

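View pics/s6.png

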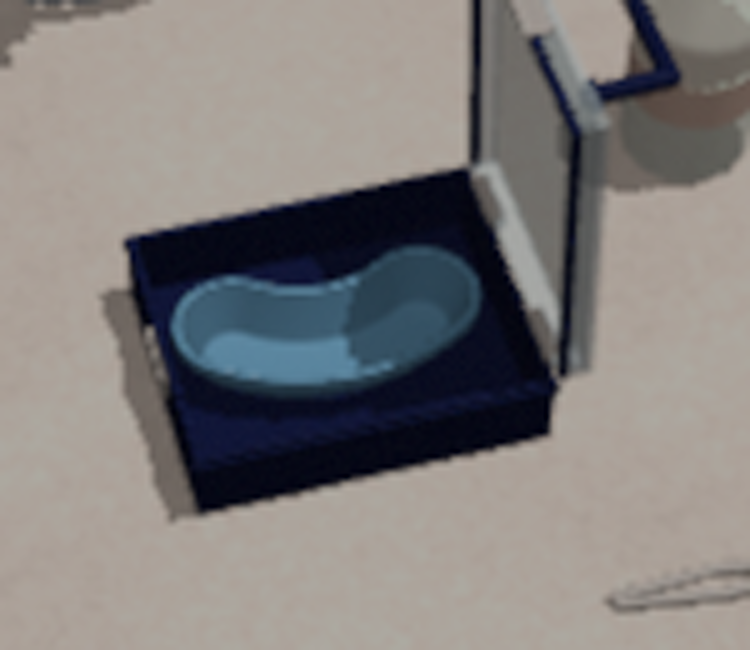

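```bash
cat >> h.py <<'E'
def cmask(px,bb):
    p=px.astype(int);m=((p[...,1]>38)&(p[...,2]>p[...,0]+15)&(p[...,1]>p[...,0]+8)&(p[...,2]-p[...,1]<p[...,1])).astype(np.uint8)
    k=np.zeros_like(m);k[bb[1]:bb[3],bb[0]:bb[2]]=1;m*=k
    n,l,st,_=cv2.connectedComponentsWithStats(m); return (l==1+np.argmax(st[1:,4])).astype(np.uint8)
def overlay(im,m,v,z0):
    o=im["pixels"].copy();d=cv2.resize(dishmask(im,*v,z0)*255,(640,480),interpolation=cv2.INTER_AREA)>127
    for mm,c in((m,(255,0,0)),(d.astype(np.uint8),(0,255,0))):
        cs,_=cv2.findContours(mm.astype(np.uint8),cv2.RETR_EXTERNAL,cv2.CHAIN_APPROX_NONE);cv2.drawContours(o,cs,-1,c,1)
    return o
E
python3 - <<'E'
from h import *; from rig import r
T=r.get_image("top");Sd=r.get_image("side")
bt=[285,185,335,265];bs=[285,222,365,265]
mt=cmask(T["pixels"],bt);ms=cmask(Sd["pixels"],bs)
print(mt.sum(),ms.sum())
b,f=fitdish([(T,mt),(Sd,ms)],[.54,.065],.004,[.15]);print(b,f)
for n,v in(("t",[(T,mt)]),("s",[(Sd,ms)])): print(n,fitdish(v,b[:2],.004,yaws=[b[2]]))
a=overlay(T,mt,b,.004)[170:290,260:360];c=overlay(Sd,ms,b,.004)[200:290,270:390]
cv2.imwrite("pics/o1.png",cv2.resize(a,None,fx=4,fy=4,interpolation=0)[:,:,::-1])
cv2.imwrite("pics/o2.png",cv2.resize(c,None,fx=5,fy=5,interpolation=0)[:,:,::-1])
E
```

```text
1614 1296
[0.54111047 0.05694392 0.08677689] 0.058131325722490745
t (array([0.54084061, 0.05821581, 0.09389324]), np.float64(0.05976458583870847))
s (array([0.54099886, 0.05610744, 0.08264633]), np.float64(0.034123311363530084))
```

```bash
python3 -m jog '[[-0.006,0.01,-0.001,0,-0.125,0,0.85],[-0.006,0.04,-0.001,0,-0.25,0,0.85],[-0.006,0.07,-0.001,0,-0.375,0,0.85],[-0.006,0.099,-0.001,0,-0.5,0,0.85],[-0.006,0.099,-0.001,0,-0.527,0,0.85],[-0.006,0.099,-0.001,0,-0.527,0,0.85]]'
python3 - <<'E'
from h import *; from rig import r
s=r.state();
y=.3575; p=np.array([.4616-.0015*np.sin(y),.3544+.0015*np.cos(y),.10])
goto(s,p,y+np.pi/2)
crop=lambda p,y,x,h,w,S:cv2.resize(p[y:y+h,x:x+w],None,fx=S,fy=S,interpolation=cv2.INTER_CUBIC)[:,:,::-1]
T=r.get_image("top");Sd=r.get_image("side")
cv2.imwrite("pics/t7.png",np.hstack([crop(T["pixels"],210,130,100,90,4),crop(Sd["pixels"],110,230,100,90,4)]))
E
```

```text
time: 7.52
ee_pos: [0.461, 0.3536, 0.0985]
orientation: [-0.696, 0.697, 0.123, -0.126]
contact_force: [-0.2, -0.3, 0.6]
finger_gap: 0.0724
shift [ 0.0008 -0.0015  0.002 ] rot [ 0.001 -0.005 -0.005]
```

View pics/o1.png

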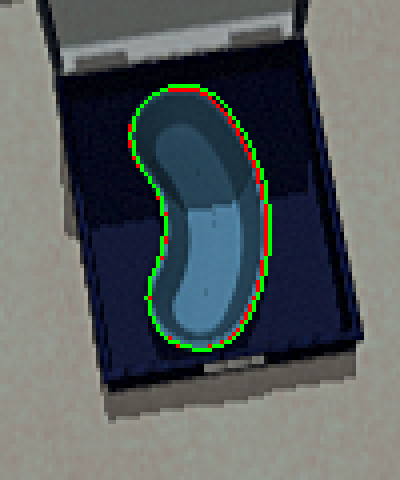

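View pics/o2.png

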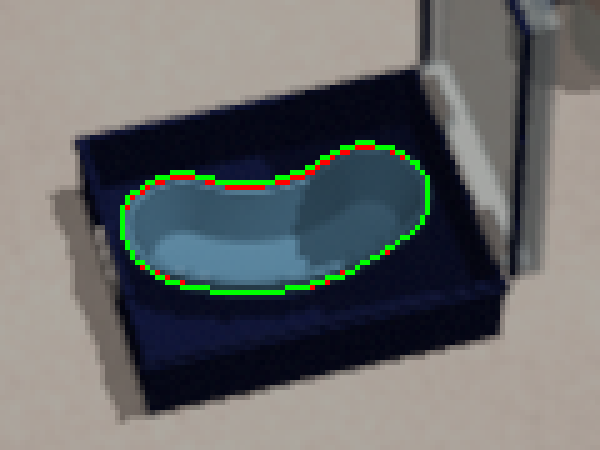

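View pics/t7.png

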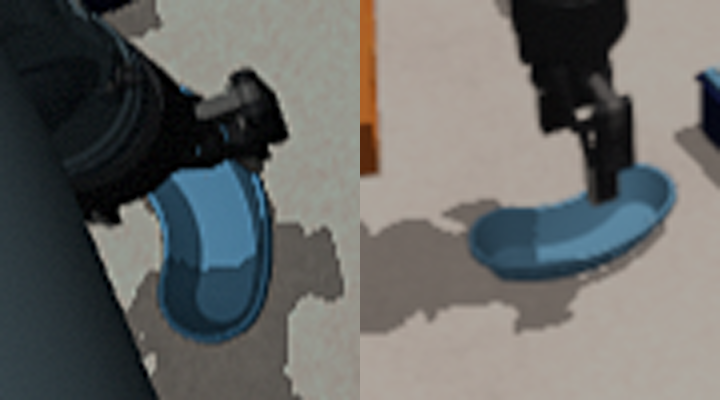

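Run:
```python
from h import *; from rig import r
T=r.get_image("top");Sd=r.get_image("side")
T["pixels"]=cv2.imread("pics/top0.png")[:,:,::-1];Sd["pixels"]=cv2.imread("pics/side0.png")[:,:,::-1]
out=[]
for nm,bt,bs,b0 in(("L",[153,228,200,300],[250,146,312,188],[.4616,.354,.36]),("R",[468,252,530,320],[240,380,320,452],[.4045,-.342,2.375])):
    mt=cmask(T["pixels"],bt);ms=cmask(Sd["pixels"],bs)
    b,f=fitdish([(T,mt),(Sd,ms)],b0[:2],0,[b0[2]]);print(nm,mt.sum(),ms.sum(),b,f)
    for n,v in(("t",[(T,mt)]),("s",[(Sd,ms)])): print(n,fitdish(v,b[:2],yaws=[b[2]]))
    a=overlay(T,mt,b,0)[bt[1]:bt[1]+75,bt[0]:bt[0]+75];c=overlay(Sd,ms,b,0)[bs[1]:bs[1]+75,bs[0]:bs[0]+75]
    out.append(np.hstack([a,c]))
cv2.imwrite("pics/o3.png",cv2.resize(np.vstack(out),None,fx=4,fy=4,interpolation=0)[:,:,::-1])
```

```text
L 1730 898 [0.46212667 0.35463303 0.36472236] 0.08646711954767611
t (array([0.46160212, 0.35535076, 0.350797  ]), np.float64(0.05614190385401063))
s (array([0.46345288, 0.35200213, 0.36585537]), np.float64(0.1044887780548629))
R 1756 2170 [ 0.40452795 -0.3431689   2.38011707] 0.061424689872736804
t (array([ 0.40409262, -0.34158816,  2.38702994]), np.float64(0.065473026840287))
s (array([ 0.40433587, -0.34388735,  2.37650369]), np.float64(0.04808932049488379))
```

View pics/o3.png

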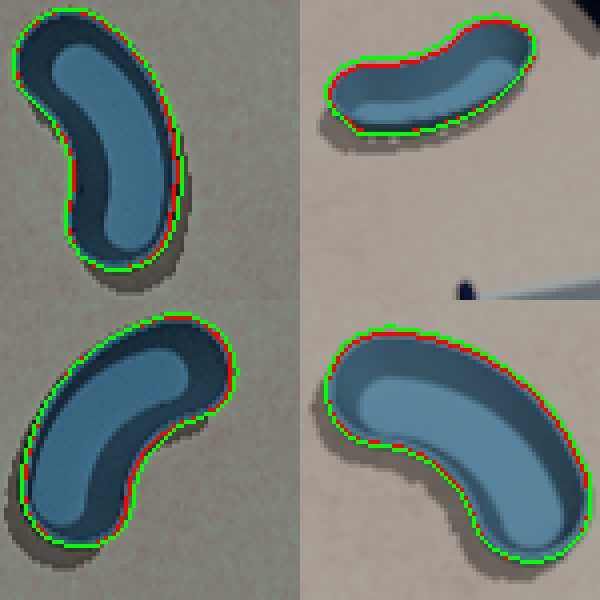

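```bash
python3 -m jog '[[0.001,0.03,0.002,0,-0.005,0,0.85],[0.001,0.06,0.002,0,-0.005,0,0.85],[0.001,0.07,0.002,0,-0.005,0,0.85],[0.001,0.07,0.002,0,-0.005,0,0.85]]'
python3 -m jog '[[0,0.003,0,0,0,0,0.85],[0,0.005,0,0,0,0,0.85],[0,0.007,0,0,0,0,0.85]]'
python3 -m jog '[[0,0.002,0,0,0,0,0.85],[0,0.003,0,0,0,0,0.85],[0,0.003,0,0,0,0,0.85]]'
```

```text
time: 8.05
ee_pos: [0.4608, 0.3564, 0.0287]
orientation: [-0.695, 0.696, 0.125, -0.128]
contact_force: [-0.3, 0.1, -0.4]
finger_gap: 0.0728
time: 8.3
ee_pos: [0.464, 0.3585, 0.0253]
orientation: [0.696, -0.695, -0.128, 0.126]
contact_force: [-0.9, 0.3, 0.8]
finger_gap: 0.0726
time: 8.55
ee_pos: [0.4628, 0.3578, 0.0209]
orientation: [0.696, -0.696, -0.127, 0.127]
contact_force: [0.1, -0.9, 0.4]
finger_gap: 0.0724
```

```bash
python3 -m jog '[[0,0.001,0,0,0,0,0.85],[0,0.002,0,0,0,0,0.85]]'
python3 -m jog '[[0,0.001,0,0,0,0,0.85],[0,0.002,0,0,0,0,0.85]]'
python3 -m jog '[[0,0.001,0,0,0,0,0.85],[0,0.002,0,0,0,0,0.85]]';python3 - <<'E'
from rig import r
for i in range(3): print(r.state()["ee_pos"],r.state()["contact_force"])
E
```

```text
time: 8.72
ee_pos: [0.4627, 0.3577, 0.0188]
orientation: [0.696, -0.696, -0.127, 0.127]
contact_force: [-0.5, 0.3, -0.1]
finger_gap: 0.0727
time: 8.88
ee_pos: [0.4626, 0.3577, 0.0165]
orientation: [0.696, -0.696, -0.127, 0.127]
contact_force: [-1.0, 0.4, 0.8]
finger_gap: 0.0726
time: 9.05
ee_pos: [0.4625, 0.3576, 0.0145]
orientation: [0.696, -0.696, -0.127, 0.127]
contact_force: [-0.1, 0.7, -0.7]
finger_gap: 0.0727
[0.4625406  0.3576235  0.01446363] [-0.07281754  0.7085086  -0.66683914]
[0.4625406  0.3576235  0.01446363] [-0.07281754  0.7085086  -0.66683914]
[0.4625406  0.3576235  0.01446363] [-0.07281754  0.7085086  -0.66683914]
```

```bash
python3 -m jog '[[0,0.001,0,0,0,0,0.85],[0,0.0015,0,0,0,0,0.85]]'
python3 -m jog '[[0,0.001,0,0,0,0,0.85],[0,0.0015,0,0,0,0,0.85]]'
```

```text
time: 9.22
ee_pos: [0.4626, 0.3576, 0.0135]
orientation: [0.696, -0.696, -0.127, 0.127]
contact_force: [-2.3, -1.3, 7.9]
finger_gap: 0.0726
time: 9.38
ee_pos: [0.4626, 0.3576, 0.0135]
orientation: [0.696, -0.696, -0.127, 0.127]
contact_force: [-5.0, -4.0, 19.3]
finger_gap: 0.0727
```

```bash
python3 -m jog '[[-0.001,-0.015,-0.001,0,0,0,0.85],[-0.0015,-0.029,-0.001,0,0,0,0.85],[-0.0015,-0.029,-0.001,0,0,0,0.85],[-0.0015,-0.029,-0.001,0,0,0,0.85]]'
```

```text
time: 9.72
ee_pos: [0.4624, 0.3567, 0.0412]
orientation: [0.696, -0.695, -0.128, 0.126]
contact_force: [-0.6, 0.2, -1.4]
finger_gap: 0.0724
```

```bash
python3 -m jog '[[0,0.001,0,0,0,0,0.85],[0,0.001,0,0,0,0,0.6],[0,0.001,0,0,0,0,0.6],[0,0.001,0,0,0,0,0.6],[0,0.001,0,0,0,0,0.6],[0,0.001,0,0,0,0,0.6]]' 40
```

```text
time: 10.22
ee_pos: [0.4611, 0.3559, 0.039]
orientation: [-0.695, 0.696, 0.127, -0.127]
contact_force: [-0.0, 0.2, -0.8]
finger_gap: 0.0601
```

Run:
```python
from h import *; from rig import r
s=r.state();M=q2R(s["orientation"]);print(np.arctan2(M[1,2],M[0,2]));goto(s,[.525,.0570,.13],1.659)
```

```text
1.931980487697945
shift [-0.046  -0.0909 -0.3022] rot [ 0.     0.273 -0.001]
```

```bash
python3 -m jog '[[0,-0.015,0,0,0,0,0.6],[0,-0.04,0,0,0,0,0.6],[0,-0.07,-0.01,0,0,0,0.6],[-0.005,-0.091,-0.035,0,0.03,0,0.6],[-0.011,-0.091,-0.07,0,0.07,0,0.6],[-0.017,-0.091,-0.11,0,0.11,0,0.6],[-0.023,-0.091,-0.15,0,0.15,0,0.6],[-0.029,-0.091,-0.19,0,0.19,0,0.6],[-0.035,-0.091,-0.23,0,0.23,0,0.6],[-0.041,-0.091,-0.27,0,0.273,0,0.6]]'
python3 -m jog '[[-0.002,0,-0.02,0,0,0,0.6],[-0.005,0,-0.032,0,0,0,0.6],[-0.005,0,-0.032,0,0,0,0.6],[-0.005,0,-0.032,0,0,0,0.6]]'
cat >> h.py <<'E'
def heldview(tag):
    from rig import r
    T=r.get_image("top");Sd=r.get_image("side");s=r.state()
    crop=lambda p,y,x,h,w,S:cv2.resize(p[y:y+h,x:x+w],None,fx=S,fy=S,interpolation=cv2.INTER_CUBIC)[:,:,::-1]
    cv2.imwrite(f"pics/{tag}.png",np.hstack([crop(T["pixels"],170,250,120,100,4),crop(Sd["pixels"],170,270,120,100,4)]))
    return T,Sd,s
E
python3 - <<'E'
from h import *
T,S,s=heldview("p8");goto(s,[.5409,.0585,.10],1.659);M=q2R(s["orientation"]);print(np.arctan2(M[1,2],M[0,2]),s["joint_pos"].round(2))
E
```

```text
time: 11.05
ee_pos: [0.5185, 0.0873, 0.1305]
orientation: [0.706, -0.706, -0.031, 0.031]
contact_force: [0.8, 0.6, -1.6]
finger_gap: 0.0595
time: 11.38
ee_pos: [0.5159, 0.057, 0.1304]
orientation: [0.707, -0.706, -0.031, 0.031]
contact_force: [-0.3, 1.6, -1.0]
finger_gap: 0.0598
shift [ 0.0248  0.0305 -0.0018] rot [-0.001  0.002 -0.   ]
1.6606361912324847 [-0.01  0.34 -0.31  0.93  0.   -0.1 ]
```

View pics/p8.png

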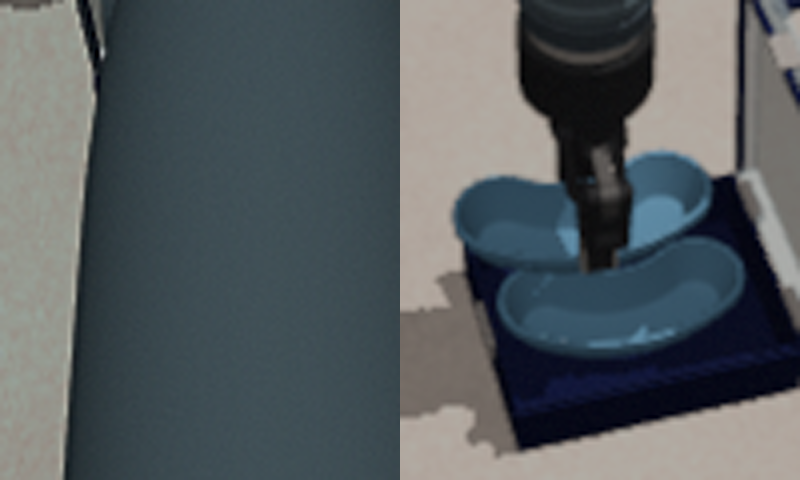

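```bash
cat >> h.py <<'E'
def rawmask(px):
    p=px.astype(int);return ((p[...,1]>38)&(p[...,2]>p[...,0]+15)&(p[...,1]>p[...,0]+8)&(p[...,2]-p[...,1]<p[...,1])).astype(np.uint8)
def fitheld(im,v0,z0,ign,tag=None):
    m=rawmask(im["pixels"]); d0=cv2.resize(dishmask(im,*v0,z0)*255,(640,480),interpolation=cv2.INTER_AREA)>127
    near=cv2.dilate(d0.astype(np.uint8),np.ones((15,15)))>0
    ok=near&~(ign>0); S=4
    M=cv2.resize(m*255,None,fx=S,fy=S)>127; OK=cv2.resize(ok.astype(np.uint8),None,fx=S,fy=S,interpolation=0)>0
    def cost(v):
        d=dishmask(im,*v,z0)>0; return 1-(d&M&OK).sum()/((d|M)&OK).sum()
    x0=v0
    o=minimize(cost,x0,method="Nelder-Mead",options=dict(initial_simplex=np.array([x0,[x0[0]+.006,x0[1],x0[2]],[x0[0],x0[1]+.006,x0[2]],[x0[0],x0[1],x0[2]+.1]]),maxiter=150,xatol=1e-4,fatol=1e-4))
    if tag:
        ov=overlay(im,m*ok,o.x,z0);ov[ign>0]=ov[ign>0]//2+100
        cv2.imwrite(f"pics/{tag}.png",cv2.resize(ov[170:290,270:390],None,fx=5,fy=5,interpolation=0)[:,:,::-1])
    return o.x,o.fun
E
python3 - <<'E'
from h import *; from rig import r
S=r.get_image("side");s=r.state();e=s["ee_pos"]
print(fitheld(S,[.541,.057,.088],.004,np.pad(np.ones((70,640),np.uint8),((170,240),(0,0)))*0) if 0 else "")
ign=cv2.resize(dishmask(S,.541,.0562,.083,.004)*255,(640,480),interpolation=cv2.INTER_AREA)>60
ign=cv2.dilate(ign.astype(np.uint8),np.ones((3,3)));ign[150:241,306:336]=1
v0=[e[0],e[1]-.0015,.09]
print(v0,fitheld(S,v0,e[2]-.0395,ign,"o4"))
E
```

```text
[np.float64(0.5161664287364318), np.float64(0.056682634658842636), 0.09] (array([0.51837725, 0.05312028, 0.10143552]), np.float64(0.056387322574372956))
```

View pics/o4.png

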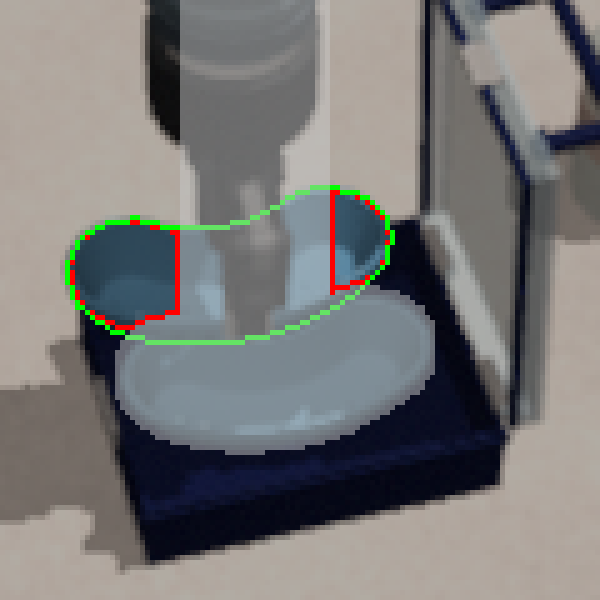

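Run:
```python
from h import *; from rig import r
goto(r.state(),[.539,.0605,.080],1.647)
```

```text
shift [0.023  0.0505 0.0002] rot [-0.001  0.014 -0.   ]
```

```bash
python3 -m jog '[[0.012,0.005,0,0,0.014,0,0.6],[0.023,0.02,0,0,0.014,0,0.6],[0.023,0.035,0,0,0.014,0,0.6],[0.023,0.0505,0,0,0.014,0,0.6],[0.023,0.0505,0,0,0.014,0,0.6],[0.023,0.0505,0,0,0.014,0,0.6]]'
python3 - <<'E'
from h import *
T,S,s=heldview("p9");goto(s,[.539,.0605,.0515],1.647);e=s["ee_pos"]
v0=[e[0]+.002,e[1]-.004,.09]
# ignore hand columns
ign=np.zeros((480,640),np.uint8);p=proj(S,e)[0];ign[150:int(p[1])+12,int(p[0])-16:int(p[0])+17]=1
d=cv2.resize(dishmask(S,.541,.0562,.083,.004)*255,(640,480),interpolation=cv2.INTER_AREA)>60
ign[cv2.dilate(d.astype(np.uint8),np.ones((3,3)))>0]=1
print(p,fitheld(S,v0,e[2]-.0395,ign,"o5"))
E
```

```text
time: 12.03
ee_pos: [0.5382, 0.06, 0.0794]
orientation: [0.707, -0.706, -0.026, 0.028]
contact_force: [-0.7, 0.3, -0.6]
finger_gap: 0.0595
shift [-0.0007  0.0294  0.001 ] rot [-0.    -0.001  0.001]
[325.3352058  232.33297908] (array([0.54068614, 0.05637298, 0.08041264]), np.float64(0.044545684636800864))
```

View pics/p9.png

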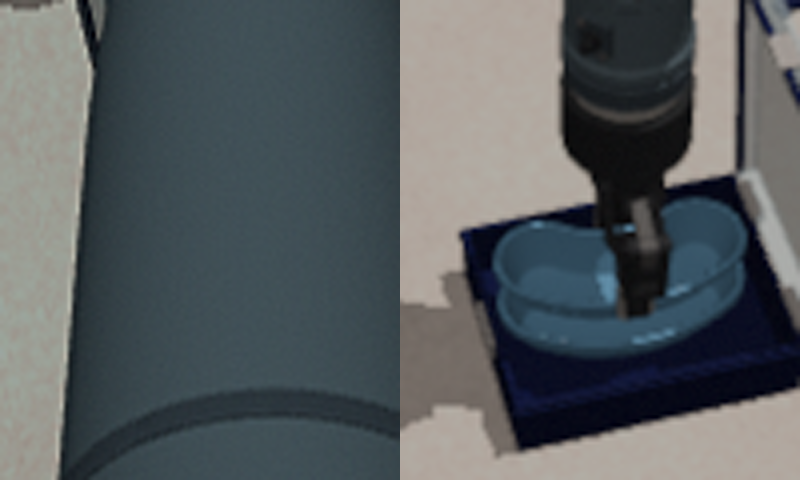

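View pics/o5.png

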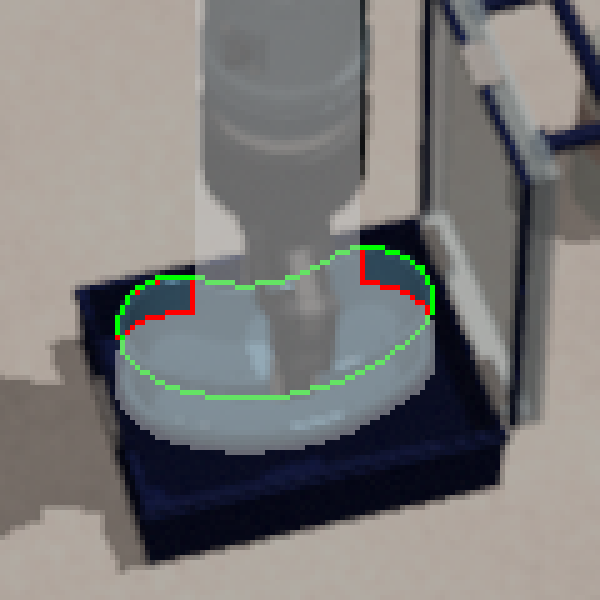

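```bash
python3 -m jog '[[0,0.008,0,0,0,0,0.6],[0,0.016,0,0,0,0,0.6],[0,0.020,0,0,0,0,0.6],[0,0.022,0,0,0,0,0.6],[0,0.022,0,0,0,0,0.6]]'
python3 -m jog '[[0,0.002,0,0,0,0,0.6],[0,0.004,0,0,0,0,0.6],[0,0.004,0,0,0,0,0.6]]'
```

```text
time: 12.55
ee_pos: [0.5387, 0.0587, 0.0574]
orientation: [0.707, -0.707, -0.026, 0.027]
contact_force: [1.0, -0.2, -1.1]
finger_gap: 0.0596
time: 12.8
ee_pos: [0.5393, 0.0588, 0.0539]
orientation: [0.707, -0.707, -0.026, 0.026]
contact_force: [0.3, 0.8, -0.5]
finger_gap: 0.0596
```

```bash
python3 -m jog '[[0,0.001,0,0,0,0,0.6],[0,0.002,0,0,0,0,0.6],[0,0.002,0,0,0,0,0.6]]'
python3 -m jog '[[0,0.001,0,0,0,0,0.6],[0,0.0015,0,0,0,0,0.6],[0,0.0015,0,0,0,0,0.6]]'
```

```text
time: 13.05
ee_pos: [0.5396, 0.0588, 0.0523]
orientation: [0.707, -0.707, -0.027, 0.026]
contact_force: [0.1, 0.3, 0.4]
finger_gap: 0.0595
time: 13.3
ee_pos: [0.5399, 0.0589, 0.0512]
orientation: [0.707, -0.707, -0.027, 0.026]
contact_force: [-1.1, 0.6, 3.5]
finger_gap: 0.0594
```

```bash
python3 -m jog '[[0,0,0,0,0,0,0.82],[0,0,0,0,0,0,0.82],[0,0,0,0,0,0,0.82],[0,-0.02,0,0,0,0,0.82],[0,-0.05,0,0,0,0,0.82],[0,-0.09,0,0,0,0,0.82],[0,-0.12,0,0,0,0,0.85],[0,-0.13,0,0,0,0,0.85]]'
python3 - <<'E'
from h import *
T,S,s=heldview("p10");goto(s,[.4041,-.3420,.20],2.382+np.pi/2);print(s["joint_pos"].round(2))
E
```

```text
time: 13.97
ee_pos: [0.5419, 0.0588, 0.1856]
orientation: [-0.707, 0.707, 0.029, -0.024]
contact_force: [0.8, -0.8, 0.4]
finger_gap: 0.0725
shift [-0.1664 -0.0178 -0.3895] rot [ 6.000e-03 -2.308e+00  2.000e-03]
[-0.01  0.34 -0.16  1.07  0.   -0.08]
```

View pics/p10.png

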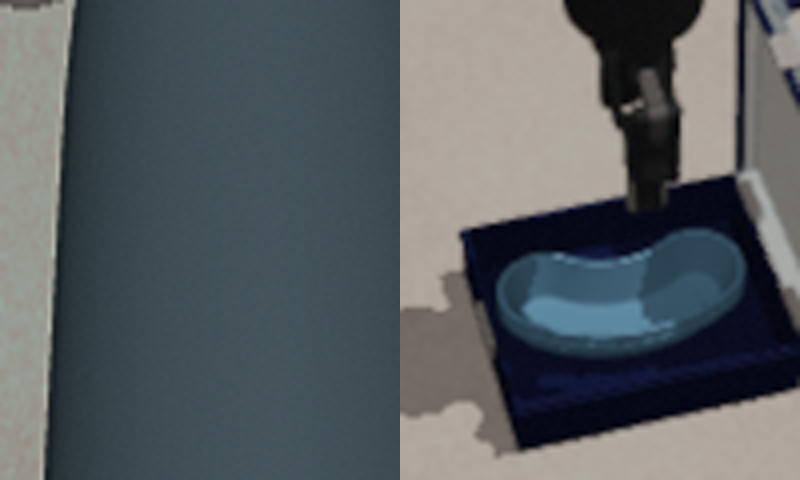

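Run:
```python
from h import *;from rig import r
goto(r.state(),[.403,-.3423,.20],2.382-np.pi/2)
```

```text
shift [-0.1675 -0.0178 -0.3897] rot [-0.002  0.834  0.005]
```

```bash
python3 -m jog '[[-0.1675,-0.018,-0.39,0,0.834,0,0.85],[-0.1675,-0.018,-0.39,0,0.834,0,0.85],[-0.1675,-0.018,-0.39,0,0.834,0,0.85],[-0.1675,-0.018,-0.39,0,0.834,0,0.85],[-0.1675,-0.018,-0.39,0,0.834,0,0.85],[-0.1675,-0.018,-0.39,0,0.834,0,0.85],[-0.1675,-0.018,-0.39,0,0.834,0,0.85],[-0.1675,-0.018,-0.39,0,0.834,0,0.85],[-0.1675,-0.018,-0.39,0,0.834,0,0.85],[-0.1675,-0.018,-0.39,0,0.834,0,0.85]]'
python3 - <<'E'
from h import *;from rig import r
S=r.get_image("side");T=r.get_image("top");s=r.state();print(s["joint_pos"].round(2))
goto(s,[.403,-.3423,.10],2.382-np.pi/2)
mt=cmask(T["pixels"],[282,180,340,268]);ms=cmask(S["pixels"],[280,215,370,270])
for z in(.004,.012):
    b,f=fitdish([(T,mt),(S,ms)],[.541,.057],z,[.088]);print(z,b,f)
    for n,v in(("t",[(T,mt)]),("s",[(S,ms)])): print(n,fitdish(v,b[:2],z,yaws=[b[2]]))
crop=lambda p,y,x,h,w,S:cv2.resize(p[y:y+h,x:x+w],None,fx=S,fy=S,interpolation=cv2.INTER_CUBIC)[:,:,::-1]
cv2.imwrite("pics/t11.png",crop(T["pixels"],170,260,110,110,5))
cv2.imwrite("pics/s11.png",crop(S["pixels"],200,270,90,110,5))
E
```

```text
time: 14.9
ee_pos: [0.4018, -0.3356, 0.1958]
orientation: [0.657, -0.656, 0.264, -0.261]
contact_force: [0.7, -0.1, -0.4]
finger_gap: 0.0727
[-0.82  0.3  -0.18  1.09 -0.   -0.05]
shift [ 0.0031  0.096  -0.0006] rot [ 0.002 -0.008 -0.001]
0.004 [0.54221633 0.05888036 0.08848105] 0.10226424880657936
t (array([0.54215785, 0.05866567, 0.08669183]), np.float64(0.04384375679397057))
s (array([0.54090909, 0.05922026, 0.02753422]), np.float64(0.15403949730700184))
0.012 [0.5407443  0.05745037 0.07983691] 0.12452298342882528
t (array([0.54026473, 0.05857852, 0.08440667]), np.float64(0.05105879823712778))
s (array([0.54100227, 0.05294747, 0.04342805]), np.float64(0.14534512992188742))
```

View pics/t11.png

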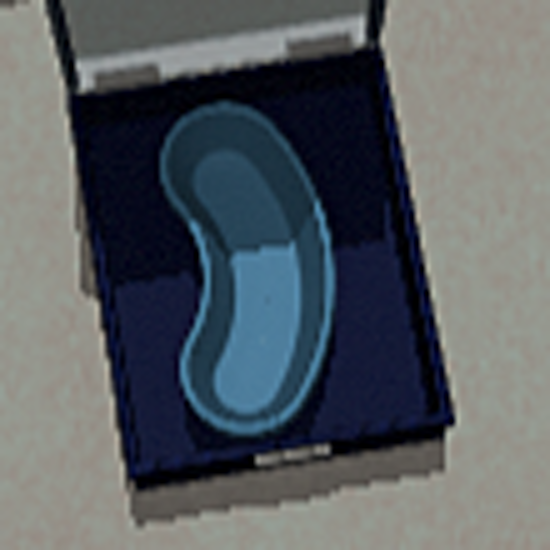

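View pics/s11.png

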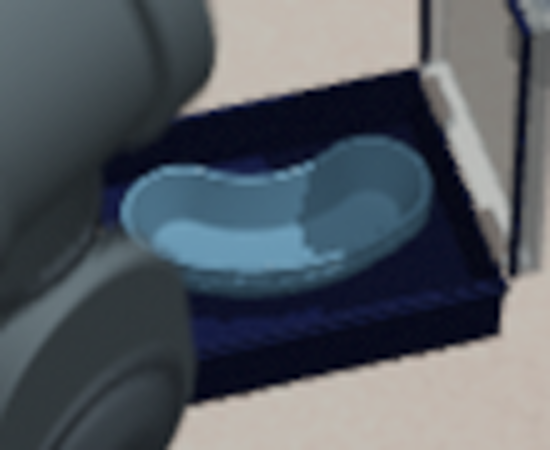

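```bash
python3 -m jog '[[0.003,0.03,-0.001,0,-0.008,0,0.85],[0.003,0.07,-0.001,0,-0.008,0,0.85],[0.003,0.1,-0.001,0,-0.008,0,0.85],[0.003,0.12,-0.001,0,-0.008,0,0.85],[0.003,0.12,-0.001,0,-0.008,0,0.85],[0.003,0.12,-0.001,0,-0.008,0,0.85]]'
python3 - <<'E'
from h import *;from rig import r
S=r.get_image("side");s=r.state()
goto(s,[.403,-.3423,.0402],2.382-np.pi/2)
crop=lambda p,y,x,h,w,S:cv2.resize(p[y:y+h,x:x+w],None,fx=S,fy=S,interpolation=cv2.INTER_CUBIC)[:,:,::-1]
cv2.imwrite("pics/s12.png",crop(S["pixels"],350,220,110,120,5))
E
```

```text
time: 15.5
ee_pos: [0.4037, -0.3352, 0.0759]
orientation: [0.659, -0.657, 0.261, -0.257]
contact_force: [-0.2, -0.4, 0.3]
finger_gap: 0.0724
shift [ 0.0025  0.0375 -0.0055] rot [-0.     0.008 -0.002]
```

View pics/s12.png

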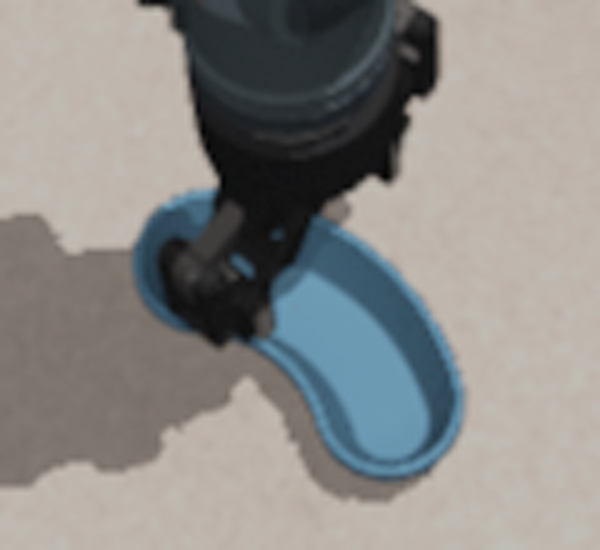

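```bash
python3 -m jog '[[0.0025,0.0,-0.0055,0,0.008,0,0.85],[0.0025,0.0,-0.0055,0,0.008,0,0.85],[0.0025,0.0,-0.0055,0,0.008,0,0.85]]'
python3 - <<'E'
from h import *;from rig import r
s=r.state();print(s["ee_pos"])
goto(s,[.403,-.3423,.0402],2.382-np.pi/2)
S=r.get_image("side")
s=r.state();print(s["ee_pos"]);p=proj(S,s["ee_pos"]+[0,0,-.014]);print(p, proj(S,[.403,-.3423,.03]))
crop=lambda p,y,x,h,w,S:cv2.resize(p[y:y+h,x:x+w],None,fx=S,fy=S,interpolation=cv2.INTER_CUBIC)[:,:,::-1]
cv2.imwrite("pics/s13.png",crop(S["pixels"],350,220,110,120,5))
E
```

```text
time: 15.8
ee_pos: [0.4044, -0.3447, 0.0798]
orientation: [-0.656, 0.657, -0.261, 0.263]
contact_force: [0.3, -0.6, 0.8]
finger_gap: 0.0731
[ 0.40438143 -0.34470082  0.0797913 ]
shift [-0.0028  0.0396  0.0008] rot [ 0.    -0.001  0.003]
[ 0.40420118 -0.34435314  0.07954628]
[[282.40901258 401.48369191]] [[282.62243269 407.55734773]]
```

View pics/s13.png

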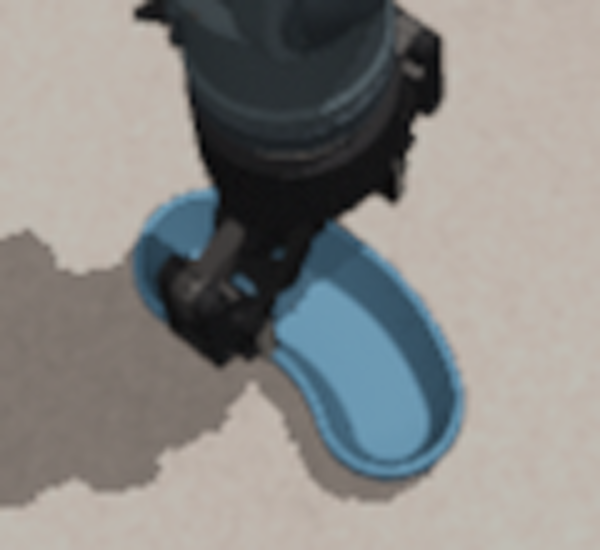

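```bash
python3 -m jog '[[-0.001,0.013,0,0,0,0,0.85],[-0.002,0.026,0,0,0,0,0.85],[-0.002,0.039,0,0,0,0,0.85],[-0.002,0.039,0,0,0,0,0.85],[-0.002,0.039,0,0,0,0,0.85]]'
python3 -m jog '[[0,0,0,0,0,0,0.85]]'
```

```text
time: 16.27
ee_pos: [0.4017, -0.3416, 0.0393]
orientation: [0.657, -0.657, 0.263, -0.262]
contact_force: [-0.4, 0.1, -0.3]
finger_gap: 0.0725
time: 16.35
ee_pos: [0.4025, -0.3424, 0.0401]
orientation: [-0.657, 0.657, -0.262, 0.263]
contact_force: [-0.3, 0.8, -0.1]
finger_gap: 0.0726
```

```bash
python3 -m jog '[[0,0,0,0,0,0,0.6],[0,0,0,0,0,0,0.6],[0,0,0,0,0,0,0.6],[0,0,0,0,0,0,0.6],[0,0,0,0,0,0,0.6]]' 40
python3 -m jog '[[0,-0.015,0,0,0,0,0.6],[0,-0.04,0,0,0,0,0.6],[0,-0.075,0,0,0,0,0.6],[0,-0.11,0,0,0,0,0.6],[0,-0.14,0,0,0,0,0.6],[0,-0.14,0,0,0,0,0.6]]'
python3 - <<'E'
from h import *;from rig import r
s=r.state();print(s["joint_pos"].round(2))
goto(s,[.515,.057,.18],.0844-np.pi/2)
S=r.get_image("side");cv2.imwrite("pics/s14.png",cv2.resize(S["pixels"][300:450,200:400],None,fx=3,fy=3)[:,:,::-1])
E
```

```text
time: 16.77
ee_pos: [0.4027, -0.3428, 0.0407]
orientation: [-0.656, 0.657, -0.261, 0.263]
contact_force: [-1.6, 0.8, 4.8]
finger_gap: 0.0596
time: 17.27
ee_pos: [0.4049, -0.345, 0.1864]
orientation: [-0.655, 0.658, -0.258, 0.266]
contact_force: [1.2, -0.9, -1.4]
finger_gap: 0.0595
[-0.83  0.31 -0.19  1.06  0.   -0.07]
shift [-0.1972  0.0038  0.3673] rot [-0.014  2.297  0.007]
```

View pics/s14.png

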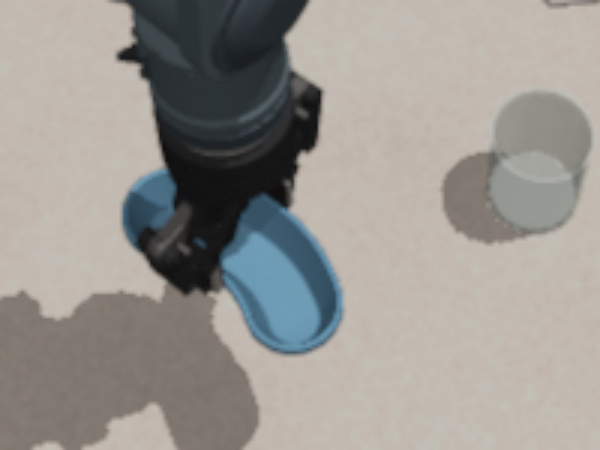

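```bash
python3 -m jog '[[-0.01,0,0.02,0,0.12,0,0.6],[-0.02,0,0.035,0,0.24,0,0.6],[-0.03,0,0.05,0,0.36,0,0.6],[-0.04,0,0.07,0,0.48,0,0.6],[-0.05,0,0.09,0,0.6,0,0.6],[-0.06,0,0.11,0,0.72,0,0.6],[-0.07,0,0.13,0,0.84,0,0.6],[-0.08,0,0.15,0,0.96,0,0.6],[-0.09,0,0.17,0,1.08,0,0.6],[-0.10,0,0.19,0,1.2,0,0.6]]'
python3 - <<'E'
from h import *;from rig import r
s=r.state();print(s["joint_pos"].round(2))
goto(s,[.505,.055,.15],.0844-np.pi/2)
E
```

```text
time: 18.15
ee_pos: [0.4596, -0.1339, 0.1779]
orientation: [0.392, -0.393, 0.589, -0.588]
contact_force: [0.1, 0.1, -0.1]
finger_gap: 0.0594
[-0.42  0.23 -0.33  1.02  0.    1.55]
shift [-0.1918  0.028  -0.0307] rot [2.000e-03 1.091e+00 1.000e-03]
```

```bash
python3 -m jog '[[-0.02,0,-0.003,0,0.12,0,0.6],[-0.04,0,-0.006,0,0.24,0,0.6],[-0.06,0.003,-0.009,0,0.36,0,0.6],[-0.08,0.007,-0.012,0,0.48,0,0.6],[-0.10,0.01,-0.015,0,0.6,0,0.6],[-0.12,0.015,-0.019,0,0.72,0,0.6],[-0.14,0.02,-0.022,0,0.84,0,0.6],[-0.16,0.025,-0.026,0,0.96,0,0.6],[-0.18,0.028,-0.029,0,1.08,0,0.6],[-0.192,0.028,-0.031,0,1.091,0,0.6]]'
python3 -m jog '[[0,0.02,0,0,0,0,0.6],[0,0.02,0,0,0,0,0.6],[0,0.02,0,0,0,0,0.6]]'
python3 - <<'E'
from h import *
T,S,s=heldview("p15");e=s["ee_pos"];M=q2R(s["orientation"]);print(e,np.arctan2(M[1,2],M[0,2])+np.pi/2,s["joint_pos"].round(2))
ign=cv2.resize(dishmask(S,.541,.0562,.083,.012)*255,(640,480),interpolation=cv2.INTER_AREA)>60
ign=cv2.dilate(ign.astype(np.uint8),np.ones((5,5)));p=proj(S,e)[0];ign[100:int(p[1])+12,int(p[0])-16:int(p[0])+17]=1
v0=[e[0]+.002,e[1]-.004,.085]
print(fitheld(S,v0,e[2]-.0400,ign,"o6"))
E
```

```text
time: 18.98
ee_pos: [0.5031, 0.0559, 0.1491]
orientation: [0.03, -0.032, 0.707, -0.706]
contact_force: [0.3, -1.1, -1.6]
finger_gap: 0.0594
time: 19.23
ee_pos: [0.5023, 0.0542, 0.1294]
orientation: [0.03, -0.034, 0.706, -0.706]
contact_force: [0.3, 0.1, -1.1]
finger_gap: 0.0598
[0.50390904 0.05376747 0.13106925] 0.09029392174916917 [-0.02  0.32 -0.34  0.92 -0.    3.03]
(array([0.50327622, 0.04668053, 0.07561919]), np.float64(0.06600697177555381))
```

View pics/o6.png

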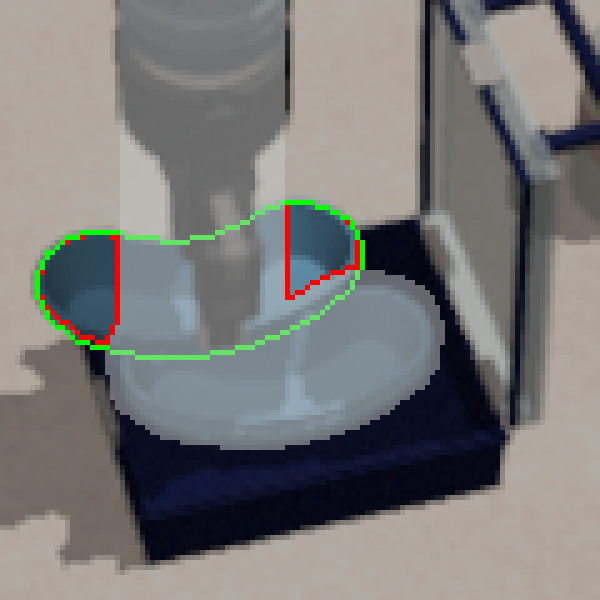

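View pics/p15.png

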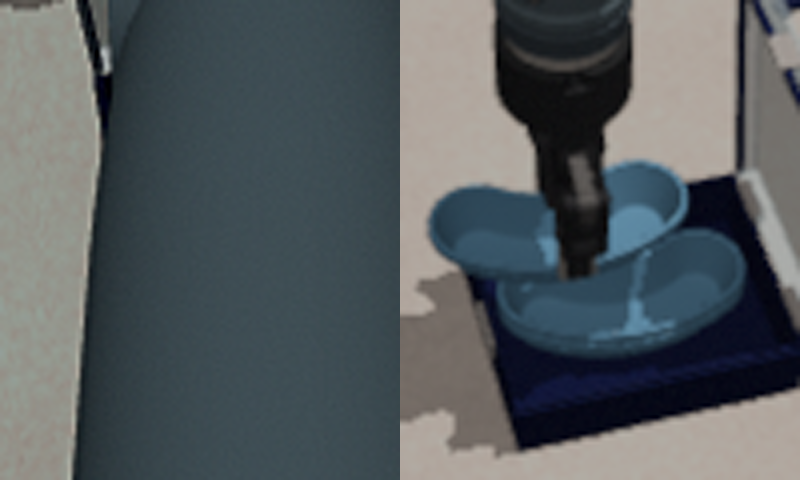

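Run:
```python
from h import *; from rig import r
goto(r.state(),[.542,.059,.090],.086-np.pi/2)
```

```text
shift [-0.0385  0.041  -0.0018] rot [0.    0.004 0.001]
```

```bash
python3 -m jog '[[-0.012,0.008,-0.001,0,0.004,0,0.6],[-0.026,0.018,-0.002,0,0.004,0,0.6],[-0.0385,0.03,-0.002,0,0.004,0,0.6],[-0.0385,0.041,-0.002,0,0.004,0,0.6],[-0.0385,0.041,-0.002,0,0.004,0,0.6],[-0.0385,0.041,-0.002,0,0.004,0,0.6],[-0.0385,0.041,-0.002,0,0.004,0,0.6]]'
python3 - <<'E'
from h import *
T,S,s=heldview("p16");e=s["ee_pos"];M=q2R(s["orientation"]);print(e,np.arctan2(M[1,2],M[0,2])+np.pi/2)
d=cv2.resize(dishmask(S,.541,.0562,.083,.012)*255,(640,480),interpolation=cv2.INTER_AREA)>60
ign=cv2.dilate(d.astype(np.uint8),np.ones((5,5)));p=proj(S,e)[0];ign[100:int(p[1])+12,int(p[0])-16:int(p[0])+17]=1
v0=[e[0]+.001,e[1]-.005,.085]
print(fitheld(S,v0,e[2]-.0400,ign,"o7"))
# below dish: ignore held region
h=cv2.resize(dishmask(S,e[0],e[1]-.005,.085,e[2]-.04)*255,(640,480),interpolation=cv2.INTER_AREA)>60
ig2=cv2.dilate(h.astype(np.uint8),np.ones((5,5)));ig2[100:int(p[1])+14,int(p[0])-16:int(p[0])+17]=1
print(fitheld(S,[.541,.0562,.083],.012,ig2,"o8"))
E
```

```text
time: 19.92
ee_pos: [0.5427, 0.0592, 0.0911]
orientation: [0.031, -0.03, 0.706, -0.706]
contact_force: [-0.0, 0.4, -1.2]
finger_gap: 0.0597
[0.54301807 0.05937715 0.0913407 ] 0.086524642057759
(array([0.54217716, 0.0542753 , 0.08722546]), np.float64(0.04413542926239422))
(array([0.54132242, 0.05094495, 0.09448776]), np.float64(0.0334760607240171))
```

View pics/o7.png

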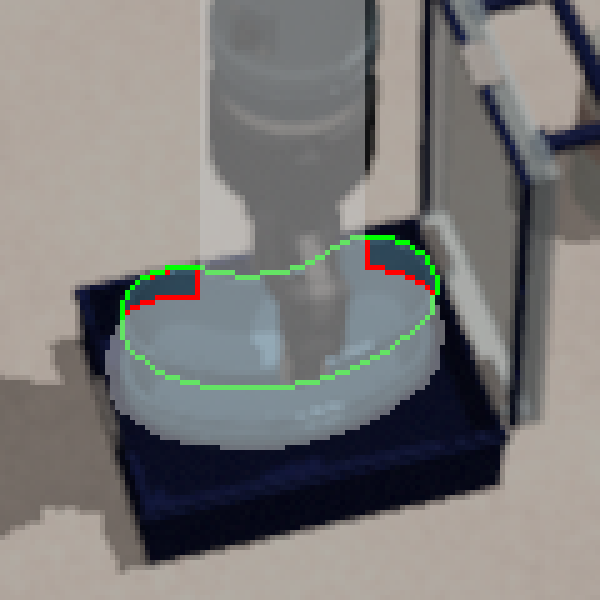

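View pics/p16.png

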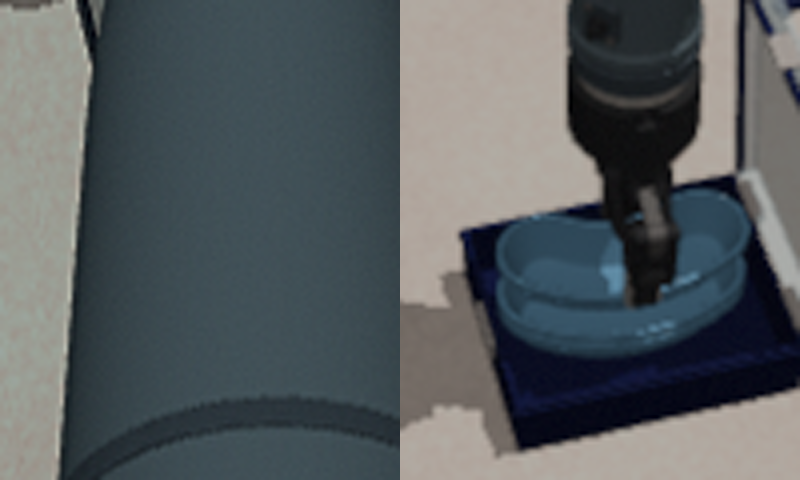

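```bash
python3 -m jog '[[0.001,0.010,0,0,0,0,0.6],[0.001,0.018,0,0,0,0,0.6],[0.001,0.024,0,0,0,0,0.6],[0.001,0.026,0,0,0,0,0.6],[0.001,0.026,0,0,0,0,0.6]]'
python3 -m jog '[[0,0.002,0,0,0,0,0.6],[0,0.003,0,0,0,0,0.6],[0,0.003,0,0,0,0,0.6]]'
```

```text
time: 20.43
ee_pos: [0.5408, 0.0596, 0.0632]
orientation: [0.03, -0.031, 0.707, -0.706]
contact_force: [0.0, 0.3, -0.4]
finger_gap: 0.0597
time: 20.68
ee_pos: [0.5417, 0.0598, 0.0613]
orientation: [0.031, -0.031, 0.707, -0.706]
contact_force: [0.1, 0.8, -1.0]
finger_gap: 0.0598
```

```bash
python3 -m jog '[[0,0.001,0,0,0,0,0.6],[0,0.0015,0,0,0,0,0.6],[0,0.0015,0,0,0,0,0.6]]'
python3 -m jog '[[0,0.0005,0,0,0,0,0.6],[0,0.001,0,0,0,0,0.6],[0,0.001,0,0,0,0,0.6]]'
```

```text
time: 20.93
ee_pos: [0.5419, 0.0598, 0.0607]
orientation: [0.031, -0.03, 0.707, -0.706]
contact_force: [-1.9, 1.5, 5.9]
finger_gap: 0.0596
time: 21.18
ee_pos: [0.5419, 0.0598, 0.0607]
orientation: [0.031, -0.03, 0.707, -0.706]
contact_force: [-5.3, 1.3, 13.0]
finger_gap: 0.0591
```

```bash
python3 -m jog '[[0,-0.001,0,0,0,0,0.82],[0,-0.001,0,0,0,0,0.82],[0,-0.001,0,0,0,0,0.82],[0,-0.02,0,0,0,0,0.82],[0,-0.05,0,0,0,0,0.82],[0,-0.09,0,0,0,0,0.82],[0,-0.12,0,0,0,0,0.85],[0,-0.13,0,0,0,0,0.85]]'
python3 - <<'E'
from h import *
T,S,s=heldview("p17");print(s["ee_pos"])
ign=np.zeros((480,640),np.uint8)
crop=lambda p,y,x,h,w,S:cv2.resize(p[y:y+h,x:x+w],None,fx=S,fy=S,interpolation=cv2.INTER_CUBIC)[:,:,::-1]
cv2.imwrite("pics/s17.png",crop(S["pixels"],205,280,75,100,7))
E
```

```text
time: 21.85
ee_pos: [0.5444, 0.0593, 0.1937]
orientation: [-0.033, 0.028, -0.706, 0.707]
contact_force: [1.4, -0.1, -0.1]
finger_gap: 0.0724
[0.54369197 0.0593524  0.19111053]
```

View pics/s17.png

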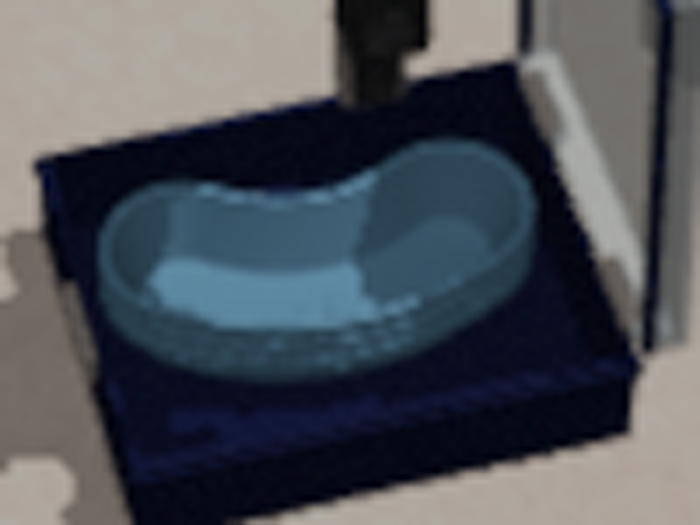

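Run:
```python
from h import *; from rig import r
goto(r.state(),[.42,.28,.30],.1495)
```

```text
shift [ 0.1035 -0.1096 -0.2305] rot [-0.005 -1.634 -0.004]
```

```bash
python3 -m jog '[[0.02,-0.03,-0.02,0,-0.12,0,0.85],[0.1035,-0.11,-0.23,0,-1.634,0,0.85],[0.1035,-0.11,-0.23,0,-1.634,0,0.85],[0.1035,-0.11,-0.23,0,-1.634,0,0.85],[0.1035,-0.11,-0.23,0,-1.634,0,0.85],[0.1035,-0.11,-0.23,0,-1.634,0,0.85],[0.1035,-0.11,-0.23,0,-1.634,0,0.85],[0.1035,-0.11,-0.23,0,-1.634,0,0.35],[0.1035,-0.11,-0.23,0,-1.634,0,0.35],[0.1035,-0.11,-0.23,0,-1.634,0,0.35]]'
python3 - <<'E'
from h import *
T,S,s=heldview("p18")
def stack(im,v,dz):
    m=0
    for z in(.004,.012,.020+dz): m=m|dishmask(im,v[0],v[1],v[2],z)
    return m
bt=[278,175,345,270];bs=[275,210,372,272]
Ms={n:cv2.resize(cmask(im["pixels"],b)*255,None,fx=4,fy=4)>127 for n,im,b in(("t",T,bt),("s",S,bs))}
def cost(v,n,im,dz):
    d=stack(im,v,dz)>0;M=Ms[n];return 1-(d&M).sum()/(d|M).sum()
for n,im in(("t",T),("s",S)):
  for dz in(-.008,-.004,0,.004,.008):
    x0=np.array([.541,.057,.086])
    o=minimize(cost,x0,args=(n,im,dz),method="Nelder-Mead",options=dict(initial_simplex=np.array([x0,x0+[.004,0,0],x0+[0,.004,0],x0+[0,0,.05]]),maxiter=90,xatol=1e-4,fatol=1e-4))
    print(n,dz,o.x.round(4),round(o.fun,4))
crop=lambda p,y,x,h,w,S:cv2.resize(p[y:y+h,x:x+w],None,fx=S,fy=S,interpolation=cv2.INTER_CUBIC)[:,:,::-1]
cv2.imwrite("pics/t18.png",crop(T["pixels"],170,260,110,110,5))
E
```

```text
time: 22.78
ee_pos: [0.4175, 0.2801, 0.2964]
orientation: [0.438, -0.44, 0.554, -0.554]
contact_force: [0.4, 0.0, -0.1]
finger_gap: 0.0368
t -0.008 [0.5426 0.059  0.091 ] 0.0436
t -0.004 [0.5424 0.0587 0.0872] 0.0523
t 0 [0.5418 0.0587 0.0859] 0.0635
t 0.004 [0.5407 0.0583 0.0811] 0.0775
t 0.008 [0.5408 0.0583 0.0899] 0.0892
s -0.008 [0.5415 0.0603 0.0777] 0.0716
s -0.004 [0.5413 0.058  0.0726] 0.0331
s 0 [0.5409 0.0566 0.0726] 0.0213
s 0.004 [0.5412 0.0552 0.0823] 0.0518
s 0.008 [0.5414 0.0547 0.1025] 0.0867
```

View pics/t18.png

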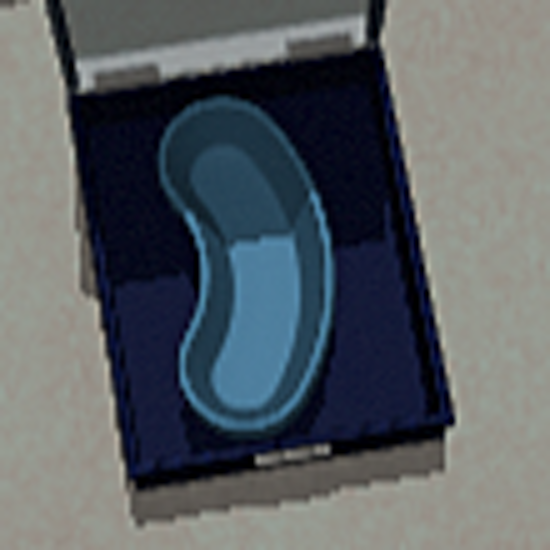

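Run:
```python
from h import *; from rig import r
goto(r.state(),[.681,.0825,.30],.146)
```

```text
shift [ 0.1291 -0.0042  0.3023] rot [ 0.003 -0.385  0.002]
```

```bash
python3 -m jog '[[0.129,0.005,0.302,0,-0.385,0,0.35],[0.129,0.005,0.302,0,-0.385,0,0.35],[0.129,0.005,0.302,0,-0.385,0,0.35],[0.129,0.005,0.302,0,-0.385,0,0.35],[0.129,0.005,0.302,0,-0.385,0,0.35],[0.129,0.005,0.302,0,-0.385,0,0.35],[0.129,0.005,0.302,0,-0.385,0,0.35],[0.129,0.005,0.302,0,-0.385,0,0.35],[0.129,0.005,0.302,0,-0.385,0,0.35],[0.129,0.005,0.302,0,-0.385,0,0.35]]'
python3 - <<'E'
from h import *; from rig import r
S=r.get_image("side");s=r.state();print(s["ee_pos"],s["joint_pos"].round(2))
goto(s,[.681,.0825,.2243],.146)
cv2.imwrite("pics/s19.png",cv2.resize(S["pixels"][100:330,220:460],None,fx=2.5,fy=2.5)[:,:,::-1])
E
```

```text
time: 23.72
ee_pos: [0.6827, 0.0804, 0.2891]
orientation: [-0.532, 0.535, -0.465, 0.463]
contact_force: [0.1, 0.5, 0.6]
finger_gap: 0.03
[0.68152775 0.08182399 0.29078752] [0.03 0.65 0.61 1.54 0.   1.46]
shift [-0.0007  0.0665 -0.0002] rot [ 0.004 -0.004 -0.001]
```

View pics/s19.png

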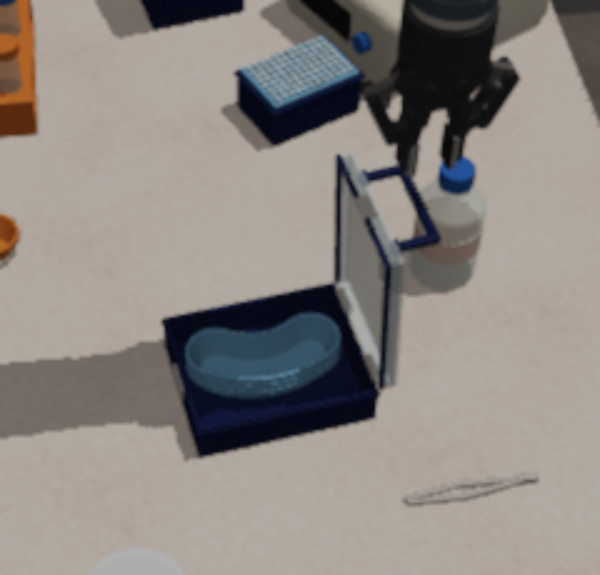

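```bash
python3 -m jog '[[-0.001,0.03,0,0,0,0,0.35],[-0.001,0.055,0,0,0,0,0.35],[-0.001,0.0665,0,0,0,0,0.35],[-0.001,0.0665,0,0,0,0,0.35],[-0.001,0.0665,0,0,0,0,0.35]]'
python3 -m jog '[[0,0,0,0,0,0,0],[0,0,0,0,0,0,0],[0,0,0,0,0,0,0],[0,0,0,0,0,0,0],[0,0,0,0,0,0,0]]' 40
python3 - <<'E'
from h import *; from rig import r
s=r.state();M=q2R(s["orientation"]);p=s["ee_pos"]+.003*M[:,1]
hn=np.array([.6338,.0749]);ux=np.array([np.cos(.1495),np.sin(.1495)])
a0=np.arctan2(p[2]-.046,(p[:2]-hn)@ux);print("theta",np.arctan2(.056,-.170)-a0,"r",np.hypot(p[2]-.046,(p[:2]-hn)@ux),p)
th0=np.arctan2(.056,-.170)-a0
for th in np.arange(1.4,-.05,-.1):
    a=np.arctan2(.056,-.170)-th; rr=np.hypot(.17,.056)
    w=np.r_[hn+rr*np.cos(a)*ux,.046+rr*np.sin(a)]
    print(round(th,2),(M.T@(w-p)).round(3))
E
```

```text
time: 24.18
ee_pos: [0.6796, 0.0849, 0.2273]
orientation: [-0.535, 0.536, -0.463, 0.462]
contact_force: [0.6, 0.6, -0.1]
finger_gap: 0.0299
time: 24.6
ee_pos: [0.6823, 0.0845, 0.2292]
orientation: [0.536, -0.534, 0.461, -0.463]
contact_force: [-0.0, 2.8, 6.1]
finger_gap: 0.0081
theta 1.5199012654898723 r 0.1868204137877824 [0.68226197 0.08448145 0.22618488]
1.4 [ 0.002  0.003 -0.023]
1.3 [ 0.002  0.001 -0.041]
1.2 [ 0.002  0.001 -0.059]
1.1 [ 0.002  0.003 -0.077]
1.0 [ 0.003  0.007 -0.094]
0.9 [ 0.003  0.012 -0.111]
0.8 [ 0.003  0.019 -0.128]
0.7 [ 0.003  0.027 -0.143]
0.6 [ 0.003  0.037 -0.158]
0.5 [ 0.003  0.049 -0.172]
0.4 [ 0.003  0.062 -0.184]
0.3 [ 0.003  0.076 -0.195]
0.2 [ 0.003  0.091 -0.205]
0.1 [ 0.003  0.107 -0.213]
-0.0 [ 0.003  0.123 -0.22 ]
```

```bash
python3 -m jog '[[0,-0.001,-0.012,0,0,0,0],[0,-0.002,-0.023,0,0,0,0],[0,-0.004,-0.041,0,0,0,0],[0,-0.004,-0.059,0,0,0,0],[0,-0.002,-0.077,0,0,0,0],[0,0.001,-0.094,0,0,0,0],[0,0.006,-0.111,0,0,0,0],[0,0.013,-0.128,0,0,0,0],[0,0.021,-0.143,0,0,0,0],[0,0.031,-0.158,0,0,0,0]]'
python3 - <<'E'
from h import *; from rig import r
S=r.get_image("side");s=r.state();M=q2R(s["orientation"]);p=s["ee_pos"]+.009*M[:,1]
hn=np.array([.6338,.0749]);ux=np.array([np.cos(.1495),np.sin(.1495)])
a0=np.arctan2(p[2]-.046,(p[:2]-hn)@ux);print("theta",np.arctan2(.056,-.170)-a0,"r",np.hypot(p[2]-.046,(p[:2]-hn)@ux),p)
for th in np.arange(.5,-.15,-.1):
    a=np.arctan2(.056,-.170)-th; rr=np.hypot(.17,.056)
    w=np.r_[hn+rr*np.cos(a)*ux,.046+rr*np.sin(a)]
    print(round(th,2),(M.T@(w-p)).round(3))
cv2.imwrite("pics/s20.png",cv2.resize(S["pixels"][100:330,220:460],None,fx=2.5,fy=2.5)[:,:,::-1])
E
```

```text
time: 25.43
ee_pos: [0.5265, 0.0606, 0.198]
orientation: [0.536, -0.534, 0.461, -0.464]
contact_force: [-2.5, -0.5, 8.0]
finger_gap: 0.0082
theta 0.5737575028043294 r 0.17985426170509236 [0.52185619 0.05992048 0.18598291]
0.5 [ 0.002  0.009 -0.009]
0.4 [ 0.002  0.022 -0.022]
0.3 [ 0.002  0.036 -0.033]
0.2 [ 0.002  0.051 -0.042]
0.1 [ 0.002  0.067 -0.05 ]
0.0 [ 0.002  0.084 -0.057]
-0.1 [ 0.002  0.101 -0.062]
```

View pics/s20.png

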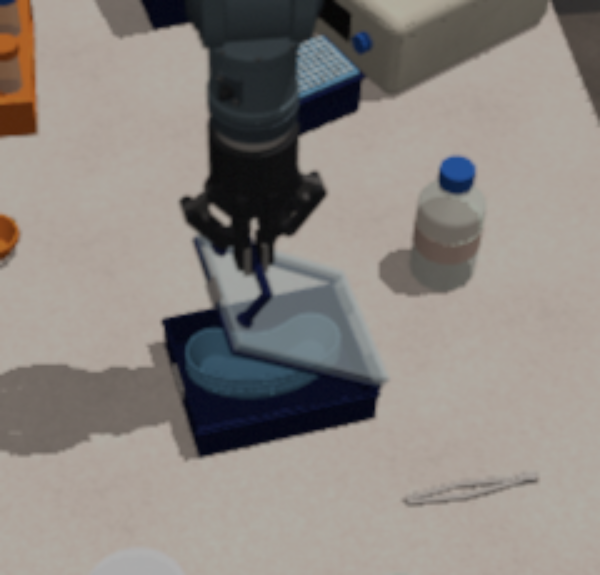

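```bash
python3 -m jog '[[0,0.009,-0.009,0,0,0,0],[0,0.022,-0.022,0,0,0,0],[0,0.036,-0.033,0,0,0,0],[0,0.051,-0.042,0,0,0,0],[0,0.06,-0.046,0,0,0,0],[0,0.068,-0.050,0,0,0,0],[0,0.076,-0.054,0,0,0,0],[0,0.082,-0.057,0,0,0,0],[0,0.082,-0.057,0,0,0,0]]'
python3 -m jog '[[0,0.002,0,0,0,0,0],[0,0.003,0,0,0,0,0],[0,0.003,0,0,0,0,0]]'
```

```text
time: 26.23
ee_pos: [0.4655, 0.0514, 0.1126]
orientation: [-0.533, 0.537, -0.464, 0.461]
contact_force: [-5.2, -3.6, -1.0]
finger_gap: 0.0079
time: 26.48
ee_pos: [0.4647, 0.0512, 0.11]
orientation: [-0.532, 0.538, -0.464, 0.461]
contact_force: [-7.7, -3.1, 2.6]
finger_gap: 0.008
```

```bash
python3 -m jog '[[0,0.001,0.001,0,0,0,0],[0,0.002,0.002,0,0,0,0],[0,0.002,0.002,0,0,0,0]]'
python3 -m jog '[[0,0.001,0,0,0,0,0],[0,0.002,0,0,0,0,0],[0,0.002,0,0,0,0,0]]'
python3 -m jog '[[0,0.001,0,0,0,0,0],[0,0.002,0,0,0,0,0],[0,0.002,0,0,0,0,0]]'
```

```text
time: 26.73
ee_pos: [0.4643, 0.0512, 0.1082]
orientation: [-0.531, 0.539, -0.465, 0.46]
contact_force: [-15.6, -4.9, 12.2]
finger_gap: 0.0079
time: 26.98
ee_pos: [0.4642, 0.0512, 0.1077]
orientation: [-0.531, 0.539, -0.465, 0.46]
contact_force: [-20.6, -5.7, 26.0]
finger_gap: 0.0082
time: 27.23
ee_pos: [0.4643, 0.0512, 0.1075]
orientation: [-0.531, 0.539, -0.464, 0.46]
contact_force: [-27.0, -5.0, 42.5]
finger_gap: 0.0079
```

```bash
python3 -m jog '[[0,-0.004,-0.001,0,0,0,0],[0,-0.005,-0.001,0,0,0,0.4],[0,-0.005,-0.001,0,0,0,0.6],[0,-0.005,-0.001,0,0,0,0.6],[0,-0.005,-0.001,0,0,0,0.6],[0,-0.03,-0.001,0,0,0,0.6],[0,-0.07,-0.001,0,0,0,0.6],[0,-0.11,-0.001,0,0,0,0.6]]'
python3 -m jog '[[0.01,-0.03,-0.02,0,0,0,0.6],[-0.05,-0.05,-0.04,0,0,0,0.6],[-0.09,-0.05,-0.06,0,0,0,0.6],[-0.13,-0.05,-0.06,0,0,0,0.6],[-0.17,-0.05,-0.06,0,0,0,0.6],[-0.21,-0.05,-0.06,0,0,0,0.6],[-0.22,-0.05,-0.06,0,0,0,0.6]]'
python3 - <<'E'
from h import *; from rig import r
S=r.get_image("side");T=r.get_image("top")
C=np.array([[90,72],[90,-72],[-90,-72],[-90,72]])/1e3
crop=lambda p,y,x,h,w,S:cv2.resize(p[y:y+h,x:x+w],None,fx=S,fy=S,interpolation=cv2.INTER_CUBIC)[:,:,::-1]
cv2.imwrite("pics/s21.png",crop(S["pixels"],190,270,110,120,5));cv2.imwrite("pics/t21.png",crop(T["pixels"],165,260,110,110,5))
cv2.imwrite("pics/full21.png",S["pixels"][:,:,::-1])
a=cv2.imread("pics/side0.png").astype(int)[190:300,270:390]; b=S["pixels"][190:300,270:390,::-1].astype(int)
e=lambda i:cv2.Canny(i.astype(np.uint8),60,150)
best=[(np.abs(np.roll(np.roll(b,dy,0),dx,1)-a)[5:-5,5:45].mean().round(2),dx,dy) for dx in(-1,0,1) for dy in(-1,0,1)];print(sorted(best)[:3])
E
```

```text
time: 27.9
ee_pos: [0.4685, 0.0527, 0.2152]
orientation: [-0.534, 0.536, -0.463, 0.461]
contact_force: [0.8, -0.4, 0.4]
finger_gap: 0.051
time: 28.48
ee_pos: [0.3776, 0.2646, 0.2656]
orientation: [0.536, -0.535, 0.462, -0.462]
contact_force: [-0.1, -0.5, -1.1]
finger_gap: 0.0512
[(np.float64(4.46), 0, 0), (np.float64(4.52), 0, -1), (np.float64(6.55), 1, 0)]
```

View pics/s21.png

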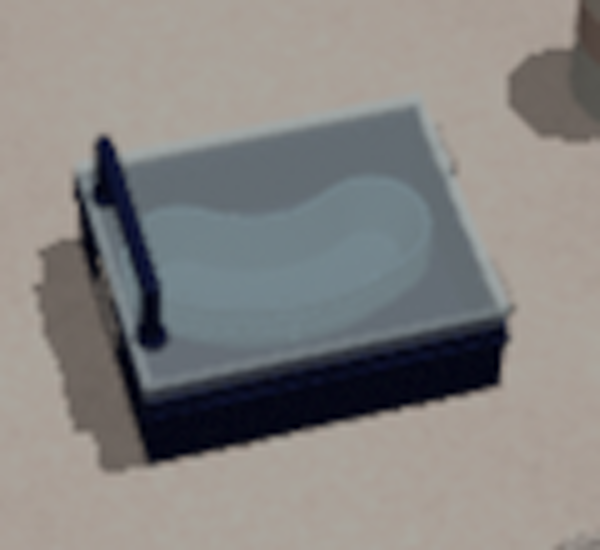

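View pics/t21.png

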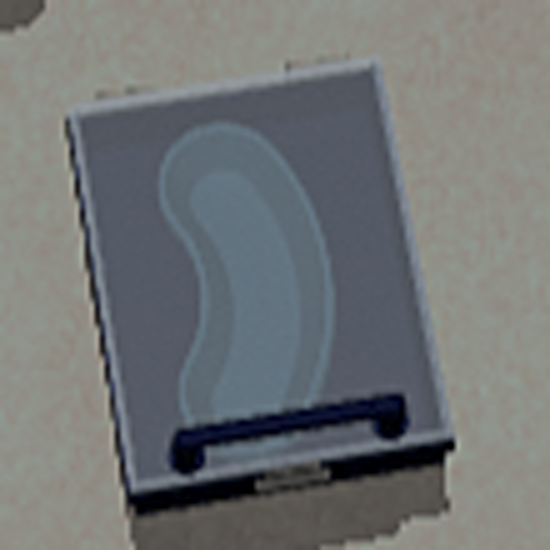

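View pics/full21.png

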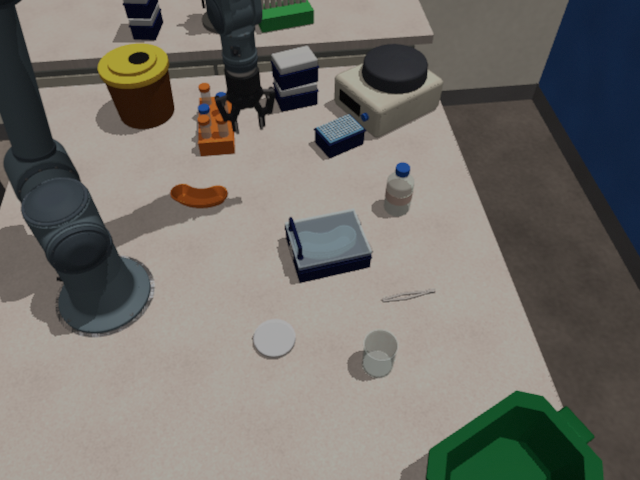

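```bash
python3 -m jog '[[0,0,0,0,0,0,0.6],[0,0,0,0,0,0,0.6]]'
python3 - <<'E'
from rig import r
print(r.finish_job())
E
```

```text
time: 28.75
ee_pos: [0.3784, 0.2612, 0.2651]
orientation: [-0.535, 0.535, -0.462, 0.462]
contact_force: [-0.6, -0.4, 0.5]
finger_gap: 0.0511
the job is handed in; nothing more can be done
None
```

I opened the lid to about 1.5 rad and nested both light-blue dishes in the case dish, turned the same way. I then pressed the lid shut, moved the arm clear and handed the job in at about 29 s of the 72 s allowed. No verdict came back.

- **Nesting:** With the lid up, the side camera's outline of the stack matched best for a top dish fully home, to within about 1 mm. The top camera's fit could not settle the height: its best match was an implausibly low top dish. Both cameras put the stack within about 2 mm of where the case dish was measured.
- **Lid:** It came to a firm stop, not moving as I pressed from 26 to 42 N. The final pictures match the starting ones, except that the handle shows about 1 pixel lower.
- **Bystanders:** In the last picture the beaker, tip box, bottle, Petri dish, forceps and orange look-alike stand where they were. I judged that by eye and did not measure it.

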